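# Pack fuse cartridges into a transport case, fit the tongued cover board and lock it

### The job

Pack the case: slide its divider so that the bay on the robot's left just takes the long fuses and the bay on the right the short ones, then lay every fuse on the table flat in its bay, lengthwise along a lane. Then close the case: hold the cover board tilted about 15 degrees with its tongue edge down, push the tongue under the lip of the groove on the robot's side, lower the board flat and square onto the case, and slide both lock knobs fully home over the board. Leave the other things on the table where they are.

Things in the scene. Friction and masses are not known exactly. Their poses are not given: they have to be found in the camera images.
- case: Plywood case fixed to the table, 216 (x) x 224 (y) mm, open on top. Origin: centre of its underside; +x away from the robot, +y to the robot's left. Floor z=8; inside x -85..85, y -102..102; wall tops, on which the board rests, z=50. A rib (4 thick, top z=20) along y at x=0 makes two lanes, centred x=-44 and +44. Far rim x 97..105, top z=62. Two lock beds behind: x 105..165, |y| 35..95, z to 69.
- groove (a point): Middle of the mouth of the groove that runs along the case's whole robot side, on its ledge: case x=-89 (lip edge), z=50. The lip's underside is 14 mm above the ledge, its top 20 mm; the groove's back is 14 mm further to -x. Lip edge to far rim is 186 mm, so the board cannot be laid or slid in flat. Axes as the case.
- divider (a joint): Position (m) of the grey divider along case y: 0 at the centre, grows towards the robot's left; range -0.060..0.060; friction 2.5 N holds it. It is 8 mm thick, spans the case along x, top z=42 in the case. Left bay: its face to y=+102; right bay: y=-102 to its face. Both kinds of fuse fit from -0.031 to -0.007.
- divider_grip (a point): Middle of the top of the divider's grip bar: 12 mm thick along case y, 50 mm long along case x, 18 mm high, its top at z=46 in the case. Pinch it from above across y. This point moves with the divider; axes as the case.
- lock_left (a joint): Travel (m) of the left lock slide on the case's far side (case y=+65): 0 is open, 0.036 is the end stop (locked); it moves towards the case's -x, over the board's far edge; friction 2 N.
- lock_right (a joint): The same for the right lock slide (case y=-65).
- lock_left_grip (a point): Middle of the top of the left black lock knob: 14 (case y) x 28 (case x) x 28 mm tall, on a bolt plate 36 mm wide, 5 mm thick, underside at case z=66, whose tip is 34 mm to the robot's side of this point. Moves with the lock; at lock 0 it is at case x=138, y=65, z=99.
- lock_right_grip (a point): Middle of the top of the right lock knob, like the left one; at its lock 0 it is at case x=138, y=-65, z=99.
- board: Wooden board 194 (x, with tongue) x 220 (y) x 10 mm, 0.28 kg, handle up. Origin: centre of its underside; x from tongue edge (-97) to far edge (+97). Tongue 18 mm long (x -97..-79), 6 mm thick, flush below. Handle bar on top at the centre, 16 (x) x 80 (y) mm, z 10..40: pinch it across x. Tongue starts roughly towards the robot. Seated: origin at case x about -3 (play 2.5 mm), z=50.
- tongue (a point): Middle of the lower edge of the board's tongue (board x=-97, y=0, z=0); axes as the board.
- long1: Long fuse: 104 mm long along its x, cream tube of 24 mm diameter with a square copper end block 28 x 28 x 12 mm at each end, lying flat; origin at its very centre (14 mm above what it lies on). May be absent.
- long2: Second long fuse, like long1. May be absent.
- short1: Short fuse: 66 mm long along its x, otherwise like the long ones. May be absent.
- short2: Second short fuse, like short1. May be absent.
- socket_block: Bystander: wooden block with two white sockets, 150 x 80 x 46 mm, origin under its centre.
- glue_jar: Bystander: jar 64 mm across, 80 mm tall, origin under its centre.
- sand_tin: Bystander: tin 72 mm across, 100 mm tall, origin under its centre.
- screwdriver: Bystander: screwdriver lying on the table.
- end_ring: Bystander: copper ring 48 mm across, 14 mm tall, origin under its centre.
- end_ring2: Bystander: another such copper ring.

How it is judged (in metres and radians):
On the way, in this order (a step that is already met when the one before it is completed fails the run):
1. the divider stands where long fuses fit on the left and short ones on the right (value of joint divider between -0.031 and -0.007 m), for 0.2 s.
2. every fuse present lies flat, lengthwise, in its bay (x of long1 in the frame of case between -0.085 and 0.085 m and z of long1 in the frame of case between 0.016 and 0.028 m and y of long1 in the frame of case between 0 and 0.08 m and angle between the x axis of each of long1, long2, short1, short2 and the y axis of case, either way round below 0.5 rad and angle between long1's own x axis and vertical between 1.371 and 1.771 rad and x of long2 in the frame of case between -0.085 and 0.085 m and z of long2 in the frame of case between 0.016 and 0.028 m and y of long2 in the frame of case between 0 and 0.08 m and angle between long2's own x axis and vertical between 1.371 and 1.771 rad and x of short1 in the frame of case between -0.085 and 0.085 m and z of short1 in the frame of case between 0.016 and 0.028 m and y of short1 in the frame of case between -0.085 and -0.035 m and angle between short1's own x axis and vertical between 1.371 and 1.771 rad and x of short2 in the frame of case between -0.085 and 0.085 m and z of short2 in the frame of case between 0.016 and 0.028 m and y of short2 in the frame of case between -0.085 and -0.035 m and angle between short2's own x axis and vertical between 1.371 and 1.771 rad), for 0.3 s.
3. the board is tilted with its tongue under the lip of the groove (x of tongue in the frame of case below -0.092 m and z of tongue in the frame of case between 0.045 and 0.063 m and y of tongue in the frame of case between -0.02 and 0.02 m and angle between board's own z axis and vertical between 0.1 and 0.6 rad), for 0.1 s.
4. the board lies flat on the case with its tongue in the groove (z of board in the frame of case between 0.045 and 0.054 m and y of board in the frame of case between -0.01 and 0.01 m and x of tongue in the frame of case below -0.092 m and angle between board's own z axis and vertical below 0.04 rad and angle between the y axis of board and the y axis of case, either way round below 0.06 rad), for 0.2 s.
5. both locks are fully home (value of joint each of lock_left, lock_right above 0.0325 m), for 0.2 s.
At the end, for the whole second after the job is handed in: Divider fits both; present fuses flat on the floor of their own bays, lengthwise (0.5 rad); board flat (0.04 rad, 4 mm), within 10 mm and 0.06 rad sideways of the case, tongue 3 mm or more under the lip; both locks within 3.5 mm of their end stops; all at rest (all of step 1 and all of step 2 and all of step 4 and all of step 5 and linear speed of board below 0.02 m/s); the robot touches nothing.
It fails at once if a bystander is pushed more than 6 cm from its place (distance of any of socket_block, glue_jar, sand_tin, screwdriver, end_ring, end_ring2 from where it was at the start of the episode above 0.06 m).
Of long1, long2, short1, short2 only 3 to 4 are there at a start; the rules pass over those that are not, and their reading is None.
At some moment in a run one of long1, long2, short1, short2 may be knocked a few centimetres aside while the robot is not near it.
Once in a run the grip may slacken for a moment while it holds something.
It also fails if it takes over 208 s, if anything falls off the work surface, if the arm or the gripper's body presses on something with over 40 N, if the wrist force passes 120 N, or if a joint passes its speed limit or range.

### The arm

A 7-joint arm with a two-finger parallel gripper is mounted at the origin on the work surface. World frame = base frame: x ahead of the robot, y to its left, z up, the work surface at z = 0. Lengths are in mm, angles in rad, forces in N, time in s.
With the tool pointing down it reaches from about 400 to 900 mm from the base axis. Payload 5.6 kg.
Tool frame: the origin (TCP) lies on the centre line of the jaws, within the pads' length; the fingertips stand 8 mm ahead of it and the grasp point (between the pads) lies 11 mm behind it; x points along the fingers, y is the direction in which the jaws open and shut, and the axes are right-handed (so a half turn about x gives the same grasp; the last joint's range is limited). The gripper opens to 92 mm and grips with 3 to 60 N. Pads are 20 mm wide; open, the fingers measure 128 mm over their backs; the gripper's body (75 mm by 189 mm) begins 69 mm behind the grasp point.
Start: joints at [1.15, 0.468, -0.012, 1.603, 0.006, 1.071, -0.056], TCP at [239.73, -604.184, 222.592] pointing down, gripper open.
Joint ranges: [-2.53, 2.53], [-0.31, 2.02], [-1.57, 1.55], [0.28, 2.44], [-1.29, 4.43], [0.15, 1.84], [-2.92, 2.92]. Speed limits (rad/s): [2.57, 2.57, 3.14, 3.14, 3.14, 3.14, 3.14].

### API

Orientations are given as a rotation vector (axis times angle).
In Python, from station import bot gives the robot as it stands.
- The arm moves only by the tool step_arm, never from a script. Its arguments are lists of equal length, an entry for each row: "slide": the shift along the tool's x, y, z in cm, a list of three; "delta_rot": the turn, a rotation vector about the tool's x, y, z in rad, a list of three; "gripper": the opening, from 0 (shut) to 1 (fully open). In form: {"slide": [[x, y, z], ...], "delta_rot": [[wx, wy, wz], ...], "gripper": [gripper, ...]}. A call has exactly 5 rows; each row shifts and turns the pose as measured when the row begins, along the tool's axes as they then stand; what a row does not reach is not made up. A row lasts 1/8 s, in which the tool goes at most 62.5 mm and 10.7 degrees, less where a joint would pass 70% of its speed; a pose out of reach is approached as far as the arm can. A call is refused whole if a number of a shift passes 6.25 or a number of a turn 0.188, either way. A call with a gripper value outside its range is refused whole. The fingers move at their own pace and stop on an object; "force" is the grip in N (left out, the last holds). Time passes only in rows, so rows that do not move let the fingers close, or fill a call up. It gives the time, the measured TCP pose, the force and the opening at its end, in the units of the state.
- bot.sense(): the state, without advancing time (a new reading comes with each control period).
- bot.get_image(name): name is "scene" or "top"; returns (picture, depth): 400x640x3 uint8, red, green, blue; 400x640 float32, mm along the optical axis (not along the pixel's ray), 0 where there is no reading.
- bot.calibration(name): a dict with "fx", "fy", "cx", "cy" (pixels), "R" (3x3) and "t" (3): a world point X has camera coordinates R X + t. Camera axes: x right, y down, z forward; pixel columns grow to the right and rows downward; lengths in mm; the calibration is good to about 2 mm. A picture is of the moment at which its call begins. calibration takes no time and is no camera call.
- bot.close_job(): hands the job in, once; it reports no verdict.
The state is a dict: "time": time; "joints": joint angles; "dq": joint speeds; "tau": joint torques, N m; "tcp_pos": TCP position; "tool_rot": TCP orientation; "wrist_force": force on the tool from outside, world axes, zero at the start; "ft_torque": the same for the moment, N m; "opening": finger opening in mm.
Only numpy, scipy, OpenCV 4.12 (cv2) and the standard library are available. Lean on these libraries where they do the work, as an engineer would, in place of code of your own. Each camera call takes 0.05 s, during which the arm holds its last target. There are 200 camera calls.

## Working session

There is one attempt and no reset: what is moved stays moved. The work goes in short steps, Python scripts to look and compute and a tool call to move; the robot and the scene stay as the last step left them, time stands still between calls to the robot, and variables do not carry over. Pictures are saved under pics/ and viewed, about 12 in all and at most 16, crops included, and the job is handed in when it is done.

Besides the shell and the picture viewer there is one more tool, called after ">>>" by a JSON object that holds its "api" and its "payload". step_arm: Moves the arm, as the interface text tells. Its arguments: {"type":"object","properties":{"slide":{"type":"array","items":{"type":"array","items":{"type":"number"}}},"delta_rot":{"type":"array","items":{"type":"array","items":{"type":"number"}}},"gripper":{"type":"array","items":{"type":"number"}},"force":{"type":"number"}},"required":["slide","delta_rot","gripper"]}

```bash
ls; mkdir -p pics
python3 - <<'E'
from station import bot
import cv2,numpy as np
for n in("scene","top"):
    p,d=bot.get_image(n); cv2.imwrite(f"pics/{n}0.png",p[...,::-1]); np.save(f"pics/{n}0.npy",d)
    c=bot.calibration(n); print(n,c)
print(bot.sense())
E
```

```text
pics
scene {'fx': 451.37920193521643, 'fy': 451.37920193521643, 'cx': 320.9989699756868, 'cy': 207.28807092906848, 'R': array([[-8.54094421e-01,  5.20117595e-01,  6.38534716e-04],
       [ 2.90437401e-01,  4.77950177e-01, -8.28981149e-01],
       [-4.31472869e-01, -7.07842719e-01, -5.59276182e-01]]), 't': array([ 530.59864909,  -46.08314917, 1725.29217822])}
top {'fx': 417.7897809257073, 'fy': 417.7897809257073, 'cx': 317.88762461020195, 'cy': 199.48823023128833, 'R': array([[-0.00329953, -0.99936316, -0.03553005],
       [-0.99502656,  0.00681831, -0.09937638],
       [ 0.09955535,  0.03502545, -0.99441538]]), 't': array([ -72.26477424,  553.19106366, 1118.31789408])}
{'time': 0.1, 'joints': array([ 1.14995531,  0.46833203, -0.01159508,  1.60352029,  0.00601703,
        1.07139949, -0.05630384]), 'dq': array([ 0.00068433, -0.00149905, -0.00075366, -0.00278987, -0.00164494,
       -0.00161779, -0.00043513]), 'tau': array([ 1.21919464e-03, -5.21656823e+01, -1.20175895e-02, -2.44369805e+01,
       -5.66697470e-02,  1.40036509e-02,  5.08474704e-05]), 'tcp_pos': array([ 239.53482378, -603.70356189,  221.71239594]), 'tool_rot': array([ 2.01497911,  0.38688694, -2.01587503]), 'wrist_force': array([-0.210125  ,  0.38028281, -0.12761638]), 'ft_torque': array([-0.02523189, -0.01529503,  0.01700718]), 'opening': 91.89194386592513}
```

View pics/top0.png

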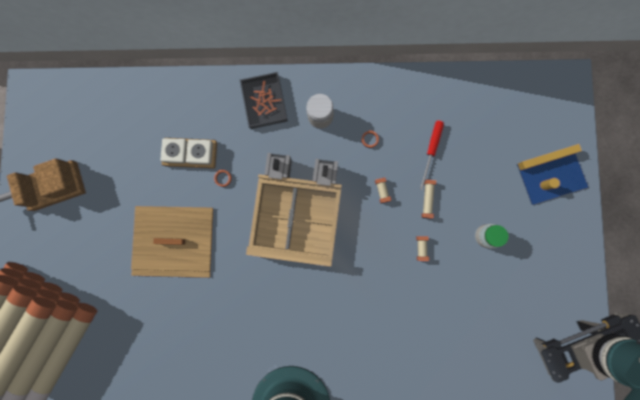

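View pics/scene0.png

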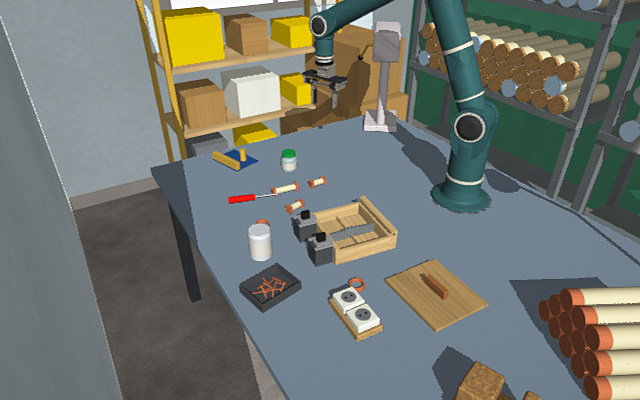

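The top view shows three fuses: a long one at (429,200) and shorts at (383,191) and (423,249). The case is at (295,220), the board at (172,242) with its handle, and the bystanders around them.

```bash
cat > h.py <<'E'
import numpy as np,cv2
from station import bot
from scipy.spatial.transform import Rotation as Rn
def shot(name,tag):
    p,d=bot.get_image(name); cv2.imwrite(f"pics/{tag}.png",p[...,::-1]); np.save(f"pics/{tag}.npy",d); return p,d
def world(name,d):
    c=bot.calibration(name); v,u=np.mgrid[:400,:640]
    P=np.stack([(u-c['cx'])/c['fx']*d,(v-c['cy'])/c['fy']*d,d],-1)-c['t']
    W=P@c['R']; W[d<=0]=np.nan; return W
def ray(name,u,v,z):
    c=bot.calibration(name); o=-c['R'].T@c['t']; r=c['R'].T@np.array([(u-c['cx'])/c['fx'],(v-c['cy'])/c['fy'],1])
    return o+r*(z-o[2])/r[2]
def rect(W,m):
    q=W[m][:,:2].astype(np.float32); (c,s,a)=cv2.minAreaRect(q); return np.round(c,1),np.round(s,1),round(a,1),len(q)
E
python3 - <<'E'
from h import *
p=cv2.imread('pics/top0.png'); d=np.load('pics/top0.npy'); W=world("top",d)
z=W[...,2]
print("table z",np.nanmedian(z[300:330,350:450]),np.nanmedian(z[80:110,100:200]))
hsv=cv2.cvtColor(p,cv2.COLOR_BGR2HSV)
# blobs above table
m=(z>8)&(z<130); 
n,l,s,c=cv2.connectedComponentsWithStats(m.astype(np.uint8))
for i in range(1,n):
    if s[i,4]>15: print(i,s[i],np.round(c[i]),rect(W,l==i),"zmax",round(np.nanpercentile(z[l==i],95),1))
ca=l==l[225,262] if l[225,262] else None
big=cv2.resize(p[145:275,235:355],None,fx=5,fy=5,interpolation=cv2.INTER_CUBIC); cv2.imwrite('pics/case0.png',big[:600])
E
```

```text
table z 0.05004244814394285 0.08590885543250884
1 [239  72  48  57 738] [262.  99.] (array([838.8,  80.7]), array([142.5, 110.4]), 11.5, 738) zmax 30.7
13 [306  94  27  35 763] [319. 111.] (array([790.3, -81.3]), array([68.5, 69.3]), 49.2, 763) zmax 102.8
26 [420 120  24  99 784] [431. 170.] (array([ 638.5, -384.3]), array([ 41., 274.]), 81.3, 784) zmax 28.9
31 [361 131  17  17 102] [369. 139.] (array([ 724. , -218.4]), array([44.9, 46.2]), 89.1, 102) zmax 17.0
32 [ 160  138   57   31 1552] [188. 152.] (array([690. , 290.4]), array([151.5,  80.9]), 86.8, 1552) zmax 49.6
34 [517 144  64  27 505] [549. 157.] (array([ 662.8, -703.7]), array([ 26.6, 162.7]), 17.4, 505) zmax 38.9
35 [ 246  153   95  113 5823] [294. 211.] (array([526.8, -15. ]), array([224.4, 277.7]), 82.2, 5823) zmax 72.9
38 [   0  158   85   53 2861] [ 44. 185.] (array([592. , 699.4]), array([100.6, 206. ]), 18.4, 2861) zmax 92.3
73 [214 170  17  17 112] [222. 178.] (array([616.7, 195.2]), array([46.6, 45.5]), 2.6, 112) zmax 17.4
95 [375 177  16  26 238] [382. 190.] (array([ 578.7, -251.4]), array([65.8, 27.6]), 12.7, 238) zmax 30.1
100 [539 177  21  17 188] [549. 184.] (array([ 593. , -706.1]), array([38.7, 53.2]), 21.4, 188) zmax 57.7
178 [ 131  206   81   69 4265] [171. 239.] (array([444.6, 335.2]), array([222.2, 187.1]), 88.7, 4265) zmax 16.0
187 [475 224  33  24 652] [491. 236.] (array([ 452.4, -528.8]), array([61.3, 60.7]), 49.9, 652) zmax 82.3
189 [416 236  13  25 256] [422. 248.] (array([ 420.2, -355.2]), array([64.7, 28.1]), 0.9, 256) zmax 30.5
195 [   0  262   97  138 5906] [ 46. 335.] (array([199.8, 717.7]), array([284.6, 272.5]), 61.5, 5906) zmax 119.1
253 [ 252  366   77   34 1866] [290. 386.] (array([64.3,  2.3]), array([ 85.8, 203.1]), 0.5, 1866) zmax 102.7
```

View pics/case0.png

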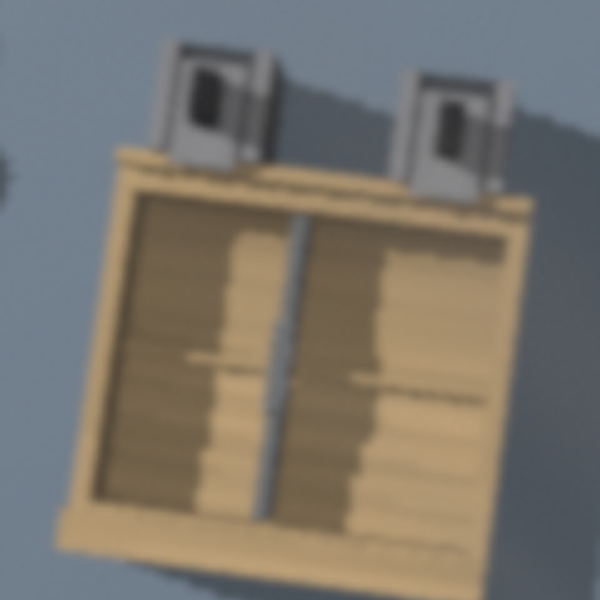

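Run:
```python
from h import *
p=cv2.imread('pics/top0.png'); d=np.load('pics/top0.npy'); W=world("top",d); z=W[...,2]
v,u=np.mgrid[:400,:640]
box=(u>235)&(u<355)&(v>145)&(v<275)
k=box&(z>90)
n,l,s,c=cv2.connectedComponentsWithStats(k.astype(np.uint8))
for i in range(1,n):
    if s[i,4]>4: print("knob",c[i],s[i,4],rect(W,l==i),np.nanmedian(z[l==i]))
# refine yaw/pos: wall tops z 46..54
w=box&(abs(z-50)<4); print("walls",rect(W,w))
w=box&(abs(z-62)<4); print("rim",rect(W,w))
w=box&(abs(z-70)<3); print("lip/plates",rect(W,w&(v>235)), rect(W,w&(v<190)))
hs=cv2.cvtColor(p,cv2.COLOR_BGR2HSV)
g=box&(v>185)&(v<250)&(abs(z-43)<4.5)&(hs[...,1]<90); print("div",rect(W,g)); 
q=W[g]; print(np.round(q[::15],1).tolist())
# fuses: color not screwdriver
for nm,(a,b,cc,dd) in dict(long=(410,445,176,225),s1=(372,396,172,208),s2=(410,436,232,266)).items():
    m=(u>a)&(u<b)&(v>cc)&(v<dd)&(z>17); print(nm,rect(W,m))
    P=W[m][:,:2]; 
# board
m=(u>120)&(u<220)&(v>200)&(v<285); print("board",rect(W,m&(z>6)&(z<20))); print("handle",rect(W,m&(z>32)),np.nanmedian(z[m&(z>32)]))
# handle colour
h2=m&(z>25); print(rect(W,h2))
ps=cv2.imread('pics/scene0.png'); cv2.imwrite('pics/scrop.png',cv2.resize(ps[180:330,280:500],None,fx=3.5,fy=3.5,interpolation=cv2.INTER_CUBIC))
```

```text
knob [274.82539683 163.52380952] 63 (array([640.6,  34.7]), array([14.5, 27.5]), 82.9, 63) 98.48197183290041
knob [324.18032787 169.95081967] 61 (array([622.4, -94. ]), array([13.8, 28. ]), 81.8, 61) 98.32616382468647
walls (array([537.2, -16.5]), array([224.3, 253.1]), 82.3, 1023)
rim (array([527.8, -15.8]), array([222.7, 276.3]), 82.6, 406)
lip/plates (array([400.8,   1.8]), array([222.8,  23.4]), 82.2, 634) (array([630.7, -23.1]), array([202.2,  67.8]), 82.4, 606)
div (array([503.3, -12.8]), array([237.9, 170.2]), 89.2, 263)
[[589.1, 79.1, 43.1], [584.4, -100.5, 46.7], [580.3, -54.2, 39.4], [574.2, -100.4, 41.8], [564.0, 91.7, 47.5], [553.4, 94.6, 45.8], [544.9, -5.4, 41.4], [531.5, 91.3, 47.4], [524.9, -124.3, 45.7], [515.3, 99.3, 47.1], [504.1, 2.1, 46.0], [493.3, 2.0, 46.1], [482.5, -0.8, 47.4], [469.3, 7.8, 42.1], [458.6, 7.5, 44.4], [447.9, 7.5, 43.3], [437.2, 7.7, 41.4], [426.3, -112.9, 47.2]]
long (array([ 557.4, -372.1]), array([ 35. , 109.9]), 82.7, 351)
s1 (array([ 578.7, -251.4]), array([65.8, 27.6]), 12.7, 224)
s2 (array([ 420.1, -355.6]), array([64.2, 28.2]), 0.1, 234)
board (array([437.7, 335.4]), array([273.1, 224.6]), 88.6, 4916)
handle (array([441.3, 334.6]), array([78.3, 15.5]), 86.6, 173) 40.466365796741385
(array([441.3, 334.3]), array([78.9, 15.5]), 86.6, 181)
```

View pics/scrop.png

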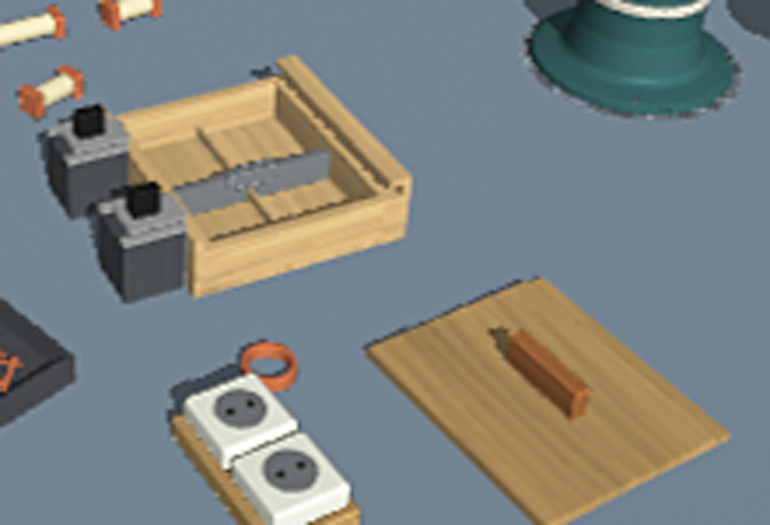

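The scene crop confirms the board's tongue is away from this camera, the divider is near the middle, and there are no other fuses. From the measurements the case is at about (500,-11) with yaw -7.8°, and the divider is at about +13 mm.

```bash
cat >> h.py <<'E'
CO=np.array([500.,-11.3]); CY=np.radians(-7.8)
def case(x,y,z): c,s=np.cos(CY),np.sin(CY); return np.array([CO[0]+c*x-s*y,CO[1]+s*x+c*y,z])
def tocase(p): c,s=np.cos(CY),np.sin(CY); d=np.asarray(p)[:2]-CO; return np.array([c*d[0]+s*d[1],-s*d[0]+c*d[1],p[2]])
def tool(jaw,R0,tilt=0):
    """tool pointing down, jaws along angle jaw (rad, mod pi); tilt about horizontal axis z x jaw"""
    best=None
    for k in (0,np.pi):
        y=np.array([np.cos(jaw+k),np.sin(jaw+k),0]); x=np.array([0,0,-1.]); R=np.stack([x,y,np.cross(x,y)],1)
        ax=np.array([-np.sin(jaw),np.cos(jaw),0]); R=Rn.from_rotvec(ax*tilt).as_matrix()@R
        a=Rn.from_matrix(R0.T@R).magnitude()
        if best is None or a<best[0]: best=(a,R)
    return best[1]
def plan(wps,step=5.0,pose=None,rstep=.17):
    """wps: list of (pos mm, jaw or None, tilt, grip[,n]); prints rows"""
    s=bot.sense(); 
    p,R=(s['tcp_pos'],Rn.from_rotvec(s['tool_rot']).as_matrix()) if pose is None else pose
    for w in wps:
        P,jaw,tilt,g=w[:4]; RT=R if jaw is None else tool(jaw,R,tilt)
        dr=Rn.from_matrix(R.T@RT).as_rotvec(); D=(P-p)/10
        n=w[4] if len(w)>4 else max(1,int(np.ceil(max(np.abs(R.T@D).max()/step,np.linalg.norm(D)/step,np.linalg.norm(dr)/rstep))))
        p0,R0=p,R; sl=[];ro=[]
        for i in range(n):
            sl.append(np.round(R.T@D/n,2).tolist()); ro.append(np.round(dr/n,3).tolist()); R=R@Rn.from_rotvec(dr/n).as_matrix()
        p,R=P,RT
        print(f"n={n} g={g}")
        for a,b in zip(sl,ro): print("  ",a,b)
    return p,R
def st():
    s=bot.sense(); R=Rn.from_rotvec(s['tool_rot']).as_matrix()
    print("t",round(s['time'],2),"tcp",np.round(s['tcp_pos'],1),"case",np.round(tocase(s['tcp_pos']),1),"x",np.round(R[:,0],3),"jaw",np.round(np.degrees(np.arctan2(R[1,1],R[0,1])),1),"F",np.round(s['wrist_force'],1),"open",round(s['opening'],1)); return s,R
E
python3 - <<'E'
from h import *
s,R=st(); print(R.round(3))
plan([(case(0,13,160),CY+np.pi/2,0,.5),(case(0,13,47),CY+np.pi/2,0,.5,3)],step=5.5)
E
```

```text
t 0.1 tcp [ 239.5 -603.7  221.7] case [-177.7 -622.3  221.7] x [-0.001  0.001 -1.   ] jaw -68.4 F [-0.2  0.4 -0.1] open 91.9
[[-0.001  0.369 -0.929]
 [ 0.001 -0.929 -0.369]
 [-1.    -0.002  0.   ]]
n=13 g=0.5
   [0.48, -3.58, -3.59] [0.04, 0.0, 0.0]
   [0.48, -3.72, -3.45] [0.04, 0.0, 0.0]
   [0.48, -3.86, -3.3] [0.04, 0.0, 0.0]
   [0.48, -3.98, -3.14] [0.04, 0.0, 0.0]
   [0.48, -4.1, -2.98] [0.04, 0.0, 0.0]
   [0.48, -4.22, -2.82] [0.04, 0.0, 0.0]
   [0.48, -4.33, -2.65] [0.04, 0.0, 0.0]
   [0.48, -4.43, -2.48] [0.04, 0.0, 0.0]
   [0.48, -4.52, -2.3] [0.04, 0.0, 0.0]
   [0.48, -4.61, -2.12] [0.04, 0.0, 0.0]
   [0.48, -4.69, -1.94] [0.04, 0.0, 0.0]
   [0.48, -4.76, -1.75] [0.04, 0.0, 0.0]
   [0.48, -4.83, -1.56] [0.04, 0.0, 0.0]
n=3 g=0.5
   [3.77, 0.0, 0.0] [0.0, 0.0, 0.0]
   [3.77, 0.0, 0.0] [0.0, 0.0, 0.0]
   [3.77, 0.0, 0.0] [0.0, 0.0, 0.0]
```

>>> {"api": "step_arm", "payload": {"slide": [[0.5,-3.6,-3.6],[0.5,-3.7,-3.45],[0.5,-3.85,-3.3],[0.5,-4,-3.15],[0.5,-4.1,-3]], "delta_rot": [[0.04,0,0],[0.04,0,0],[0.04,0,0],[0.04,0,0],[0.04,0,0]], "gripper": [0.5,0.5,0.5,0.5,0.5], "force": 40}}

```text
time: 0.72
tcp_pos: [341.3, -367.6, 193.9]
tool_rot: [2.134, 0.177, -2.14]
wrist_force: [0.4, -0.7, -0.1]
opening: 46.1
```

>>> {"api": "step_arm", "payload": {"slide": [[0.5,-4.2,-2.8],[0.5,-4.3,-2.65],[0.5,-4.4,-2.5],[0.5,-4.5,-2.3],[0.5,-4.6,-2.1]], "delta_rot": [[0.04,0,0],[0.04,0,0],[0.04,0,0],[0.04,0,0],[0.04,0,0]], "gripper": [0.5,0.5,0.5,0.5,0.5]}}

```text
time: 1.35
tcp_pos: [448.6, -129.8, 167.9]
tool_rot: [-2.194, 0.047, 2.202]
wrist_force: [-0.3, -0.1, 0.1]
opening: 45.6
```

Run:
```python
from h import *
s,R=st()
plan([(case(0,13,110),CY+np.pi/2,0,.5)],step=5.5)
```

```text
t 1.35 tcp [ 448.6 -129.8  167.9] case [ -34.9 -124.3  167.9] x [-0.003  0.002 -1.   ] jaw -92.5 F [-0.3 -0.1  0.1] open 45.6
n=3 g=0.5
   [1.93, -4.45, -1.58] [0.031, 0.001, 0.001]
   [1.93, -4.5, -1.44] [0.031, 0.001, 0.001]
   [1.93, -4.54, -1.3] [0.031, 0.001, 0.001]
```

>>> {"api": "step_arm", "payload": {"slide": [[1.9,-4.45,-1.6],[1.9,-4.5,-1.45],[1.9,-4.5,-1.3],[0,0,0],[0,0,0]], "delta_rot": [[0.03,0,0],[0.03,0,0],[0.03,0,0],[0,0,0],[0,0,0]], "gripper": [0.5,0.5,0.5,0.5,0.5]}}

```text
time: 1.98
tcp_pos: [503.4, 9.1, 108.5]
tool_rot: [-2.148, 0.139, 2.157]
wrist_force: [-0.1, -0.7, 0.6]
opening: 46.3
```

Run:
```python
from h import *
s,R=st()
plan([(case(0,13,40),CY+np.pi/2,0,.5)],step=3)
p,d=shot("top","top1"); cv2.imwrite("pics/t1c.png",cv2.resize(p[140:280,220:370,::-1],None,fx=4,fy=4,interpolation=cv2.INTER_CUBIC))
```

```text
t 1.98 tcp [503.4   9.1 108.5] case [  0.6  20.7 108.5] x [-0.004  0.003 -1.   ] jaw -97.5 F [-0.1 -0.7  0.6] open 46.3
n=3 g=0.5
   [2.28, 0.26, 0.01] [0.002, 0.001, 0.001]
   [2.28, 0.26, 0.01] [0.002, 0.001, 0.001]
   [2.28, 0.26, 0.02] [0.002, 0.001, 0.001]
```

View pics/t1c.png

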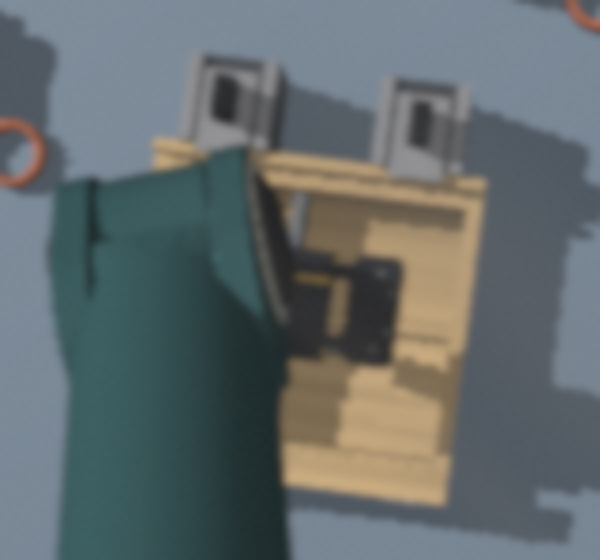

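The arm hides most of the case. The gripper is over it with its right finger near (375,310) in the crop, so I'll descend and grip the bar.

>>> {"api": "step_arm", "payload": {"slide": [[2.2,0.3,0],[2.3,0.25,0],[2.3,0.2,0],[0,0,0],[0,0,0]], "delta_rot": [[0,0,0],[0,0,0],[0,0,0],[0,0,0],[0,0,0]], "gripper": [0.5,0.5,0.5,0.5,0.5]}}

```text
time: 2.65
tcp_pos: [503.4, -5.7, 42.6]
tool_rot: [-2.15, 0.153, 2.145]
wrist_force: [0.1, -0.2, -0.5]
opening: 46.1
```

>>> {"api": "step_arm", "payload": {"slide": [[0,0,0],[0,0,0],[0,0,0],[0,0,0],[0,0,0]], "delta_rot": [[0,0,0],[0,0,0],[0,0,0],[0,0,0],[0,0,0]], "gripper": [0,0,0,0,0], "force": 20}}

```text
time: 3.28
tcp_pos: [505.0, -5.1, 44.9]
tool_rot: [-2.154, 0.151, 2.14]
wrist_force: [-0.0, -0.6, -1.7]
opening: 11.9
```

Run:
```python
from h import *
s,R=st()
```

```text
t 3.27 tcp [505.   -5.1  44.9] case [ 4.1  6.8 44.9] x [ 0.007  0.001 -1.   ] jaw -98.1 F [-0.  -0.6 -1.7] open 11.9
```

>>> {"api": "step_arm", "payload": {"slide": [[0,0.6,0],[0,0.6,0],[0,0.6,0],[0,0.6,0],[0,0,0]], "delta_rot": [[0,0,0],[0,0,0],[0,0,0],[0,0,0],[0,0,0]], "gripper": [0,0,0,0,0]}}

```text
time: 3.9
tcp_pos: [501.6, -29.9, 44.9]
tool_rot: [-2.155, 0.149, 2.14]
wrist_force: [0.9, 0.6, -0.6]
opening: 11.8
```

Run:
```python
from h import *
s,R=st()
```

```text
t 3.9 tcp [501.6 -29.9  44.9] case [  4.1 -18.3  44.9] x [ 0.007  0.002 -1.   ] jaw -98.1 F [ 0.9  0.6 -0.6] open 11.8
```

>>> {"api": "step_arm", "payload": {"slide": [[0,0,0],[0,0,0],[0,0,0],[-4,0,0],[-6,0,0]], "delta_rot": [[0,0,0],[0,0,0],[0,0,0],[0,0,0],[0,0,0]], "gripper": [0.5,0.5,0.6,0.6,0.6]}}

```text
time: 4.53
tcp_pos: [497.3, -31.3, 142.9]
tool_rot: [-2.142, 0.152, 2.152]
wrist_force: [1.4, 0.3, 0.2]
opening: 55.1
```

>>> {"api": "step_arm", "payload": {"slide": [[-5,4,0],[0,5,0],[0,5,0],[0,5,0],[0,0,0]], "delta_rot": [[0,0,0],[0,0,0],[0,0,0],[0,0,0],[0,0,0]], "gripper": [0.6,0.6,0.6,0.6,0.6]}}

```text
time: 5.15
tcp_pos: [473.6, -224.0, 199.6]
tool_rot: [-2.159, 0.152, 2.142]
wrist_force: [-0.3, 0.5, -0.0]
opening: 55.4
```

```bash
cat >> h.py <<'E'
def fuses(tag,show=True):
    p,d=shot("top",tag); W=world("top",d); z=W[...,2]; hs=cv2.cvtColor(p,cv2.COLOR_RGB2HSV)
    v,u=np.mgrid[:400,:640]
    box=(u>345)&(u<470)&(v>150)&(v<280)&(z>6)&(z<40)
    cop=box&(hs[...,0]<14)&(hs[...,1]>110); cream=box&(hs[...,0]>14)&(hs[...,0]<35)&(hs[...,1]>25)&(hs[...,2]>110)
    m=((cop|cream)).astype(np.uint8); n,l,s,c=cv2.connectedComponentsWithStats(m)
    for i in range(1,n):
        if s[i,4]>60: print("px",np.round(c[i]),rect(W,l==i))
    return p,W,hs
E
python3 - <<'E'
from h import *
s,R=st()
p,W,hs=fuses("top2")
cv2.imwrite("pics/t2c.png",cv2.resize(p[100:290,220:470,::-1],None,fx=3,fy=3,interpolation=cv2.INTER_CUBIC))
E
```

```text
t 5.15 tcp [ 473.6 -224.   199.6] case [   2.7 -214.3  199.6] x [ 0.008 -0.003 -1.   ] jaw -98.0 F [-0.3  0.5 -0. ] open 55.4
px [380. 185.] (array([ 590.3, -246.1]), array([35.3, 22.4]), 3.5, 79)
px [429. 190.] (array([ 578. , -378.3]), array([24.5, 52.1]), 86.5, 153)
```

View pics/t2c.png

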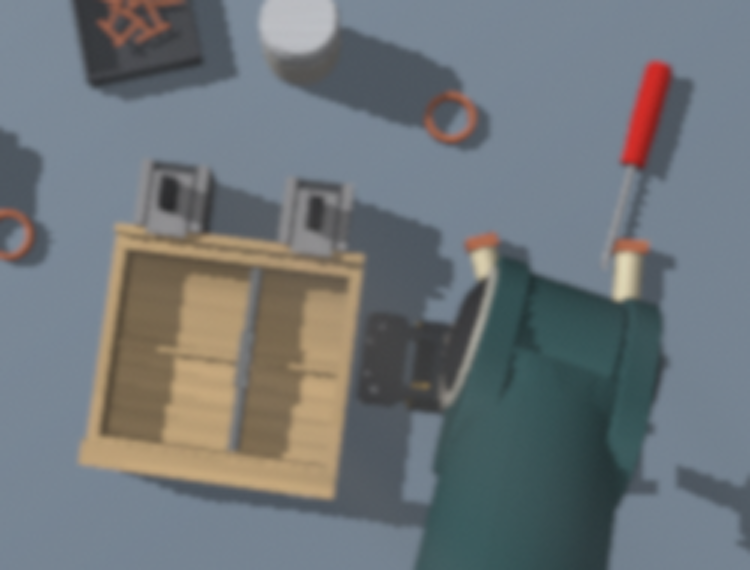

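Divider has moved right of centre, at crop (244,360). I'll measure it against the case, and get the fuse axes from the copper ends in the first picture.

Run:
```python
from h import *
p=cv2.imread('pics/top2.png'); d=np.load('pics/top2.npy'); W=world("top",d); z=W[...,2]
hs=cv2.cvtColor(p,cv2.COLOR_BGR2HSV); v,u=np.mgrid[:400,:640]
m=(u>285)&(u<312)&(v>190)&(v<250)&(abs(z-44)<5)&(hs[...,1]<80)
q=np.array([tocase(w) for w in W[m]]); print("divider y",np.percentile(q[:,1],[5,25,50,75,95]).round(1),len(q))
p=cv2.imread('pics/top0.png'); d=np.load('pics/top0.npy'); W=world("top",d)
hs=cv2.cvtColor(p,cv2.COLOR_BGR2HSV)
for nm,(a,b,c,e) in dict(long=(410,445,176,225),s1=(372,396,172,208),s2=(410,436,232,266)).items():
    m=(u>a)&(u<b)&(v>c)&(v<e)&((hs[...,0]<14)|(hs[...,0]>172))&(hs[...,1]>100)
    n,l,s,ce=cv2.connectedComponentsWithStats(m.astype(np.uint8))
    E=[np.nanmedian(np.where((W[...,2]>18)[l==i][:,None],W[l==i],np.nan),0) for i in range(1,n) if s[i,4]>12]
    print(nm,np.round(E,1).tolist(),np.mean(E,0).round(1),np.degrees(np.arctan2(*(E[0]-E[1])[[1,0]])).round(1))
s,R=st()
plan([(np.array([578.7,-251.4,100]),np.radians(12.7+90),0,.6)])
```

```text
divider y [-22.  -19.8 -17.4 -15.  -13.1] 190
long [[599.0, -379.9, 28.0], [508.4, -372.1, 28.1]] [ 553.7 -376.    28. ] -5.0
s1 [[604.9, -245.3, 28.1], [552.5, -260.3, 27.6]] [ 578.7 -252.8   27.8] 16.0
s2 [[446.7, -355.6, 28.4], [393.4, -356.2, 27.6]] [ 420.1 -355.9   28. ] 0.6
t 5.2 tcp [ 474.3 -221.4  199.6] case [   3.  -211.6  199.6] x [ 0.008 -0.001 -1.   ] jaw -97.8 F [0.4 0.6 0.3] open 55.0
n=3 g=0.6
   [3.35, 0.52, -3.56] [-0.119, -0.003, -0.001]
   [3.34, 0.94, -3.48] [-0.119, -0.003, -0.001]
   [3.33, 1.35, -3.35] [-0.119, -0.003, -0.001]
```

>>> {"api": "step_arm", "payload": {"slide": [[3.3,0.5,-3.55],[3.3,1,-3.5],[3.3,1.4,-3.3],[0,0,0],[0,0,0]], "delta_rot": [[-0.127,0,0],[-0.127,0,0],[-0.127,0,0],[0,0,0],[0,0,0]], "gripper": [0.6,0.6,0.6,0.6,0.6]}}

```text
time: 5.82
tcp_pos: [584.1, -242.2, 99.2]
tool_rot: [2.09, 0.281, -2.07]
wrist_force: [0.0, -0.1, 0.9]
opening: 55.0
```

Run:
```python
from h import *
s,R=st()
plan([(np.array([578.7,-252,14]),np.radians(104),0,.6)])
```

```text
t 5.83 tcp [ 584.1 -242.2   99.2] case [ 114.7 -217.4   99.2] x [ 0.009  0.003 -1.   ] jaw -74.7 F [ 0.  -0.1  0.9] open 55.0
n=2 g=0.6
   [4.26, 0.4, 0.43] [0.011, -0.005, 0.0]
   [4.26, 0.41, 0.41] [0.011, -0.005, 0.0]
```

>>> {"api": "step_arm", "payload": {"slide": [[2.8,0.45,0.45],[2.8,0.35,0.4],[2.4,0.1,0.1],[0,0,0],[0,0,0]], "delta_rot": [[0.02,-0.005,0],[0,-0.005,0],[0,0,0],[0,0,0],[0,0,0]], "gripper": [0.6,0.6,0.6,0.6,0.6]}}

```text
time: 6.45
tcp_pos: [579.7, -250.7, 27.1]
tool_rot: [2.098, 0.253, -2.079]
wrist_force: [-0.4, -0.3, -0.3]
opening: 55.1
```

Run:
```python
from h import *
s,R=st()
plan([(np.array([578.7,-252,14]),np.radians(104),0,.6)])
```

```text
t 6.45 tcp [ 579.7 -250.7   27.1] case [ 111.4 -226.4   27.1] x [ 0.009 -0.004 -1.   ] jaw -75.9 F [-0.4 -0.3 -0.3] open 55.1
n=1 g=0.6
   [1.31, 0.1, 0.14] [0.002, -0.008, -0.006]
```

>>> {"api": "step_arm", "payload": {"slide": [[1.2,0.1,0.1],[0.2,0,0],[0,0,0],[0,0,0],[0,0,0]], "delta_rot": [[0,-0.005,-0.005],[0,0,0],[0,0,0],[0,0,0],[0,0,0]], "gripper": [0.6,0.5,0,0,0], "force": 30}}

```text
time: 7.08
tcp_pos: [580.7, -252.4, 15.4]
tool_rot: [2.097, 0.256, -2.082]
wrist_force: [0.0, -0.3, 0.0]
opening: 23.3
```

>>> {"api": "step_arm", "payload": {"slide": [[0,0,0],[-3,0,0],[-5,0,0],[-5,0,0],[0,0,0]], "delta_rot": [[0,0,0],[0,0,0],[0,0,0],[0,0,0],[0,0,0]], "gripper": [0,0,0,0,0]}}

```text
time: 7.7
tcp_pos: [578.8, -251.7, 147.5]
tool_rot: [2.094, 0.258, -2.086]
wrist_force: [-0.3, -0.1, -0.8]
opening: 23.0
```

Run:
```python
from h import *
s,R=st()
plan([(case(-44,-62,140),CY,0,0),(case(-44,-62,23),CY,0,0,4)])
```

```text
t 7.7 tcp [ 578.8 -251.7  147.5] case [ 110.8 -227.5  147.5] x [ 0.004  0.    -1.   ] jaw -75.9 F [-0.3 -0.1 -0.8] open 23.0
n=7 g=0
   [0.1, -3.02, 1.17] [-0.17, -0.0, -0.0]
   [0.1, -3.17, 0.64] [-0.17, -0.0, -0.0]
   [0.1, -3.24, 0.1] [-0.17, -0.0, -0.0]
   [0.1, -3.21, -0.45] [-0.17, -0.0, -0.0]
   [0.11, -3.08, -0.99] [-0.17, -0.0, -0.0]
   [0.11, -2.87, -1.49] [-0.17, -0.0, -0.0]
   [0.11, -2.58, -1.96] [-0.17, -0.0, -0.0]
n=4 g=0
   [2.92, 0.0, 0.0] [0.0, 0.0, 0.0]
   [2.92, 0.0, 0.0] [0.0, 0.0, 0.0]
   [2.92, 0.0, 0.0] [0.0, 0.0, 0.0]
   [2.92, 0.0, 0.0] [0.0, 0.0, 0.0]
```

>>> {"api": "step_arm", "payload": {"slide": [[0.1,-3,1.2],[0.1,-3.2,0.65],[0.1,-3.25,0.1],[0.1,-3.2,-0.45],[0.1,-3.1,-1]], "delta_rot": [[-0.17,0,0],[-0.17,0,0],[-0.17,0,0],[-0.17,0,0],[-0.17,0,0]], "gripper": [0,0,0,0,0]}}

```text
time: 8.32
tcp_pos: [477.9, -118.0, 137.3]
tool_rot: [1.532, 0.963, -1.535]
wrist_force: [0.1, 0.1, -1.0]
opening: 22.9
```

>>> {"api": "step_arm", "payload": {"slide": [[0.1,-2.9,-1.5],[0.1,-2.5,-2],[0,0,0],[0,0,0],[0,0,0]], "delta_rot": [[-0.17,0,0],[-0.17,0,0],[0,0,0],[0,0,0],[0,0,0]], "gripper": [0,0,0,0,0]}}

```text
time: 8.95
tcp_pos: [434.7, -63.3, 131.9]
tool_rot: [1.28, 1.169, -1.288]
wrist_force: [0.5, -0.5, -0.7]
opening: 23.3
```

Run:
```python
from h import *
s,R=st()
plan([(case(-44,-62,65),CY,0,0,3)])
p,d=shot("scene","sc3"); cv2.imwrite("pics/s3c.png",cv2.resize(p[160:290,260:440,::-1],None,fx=4,fy=4,interpolation=cv2.INTER_CUBIC))
```

```text
t 8.95 tcp [434.7 -63.3 131.9] case [-57.6 -60.4 131.9] x [-0.009  0.003 -1.   ] jaw -5.7 F [ 0.5 -0.5 -0.7] open 23.3
n=3 g=0
   [2.23, 0.47, 0.07] [0.012, -0.001, 0.003]
   [2.23, 0.47, 0.07] [0.012, -0.001, 0.003]
   [2.23, 0.46, 0.06] [0.012, -0.001, 0.003]
```

View pics/s3c.png

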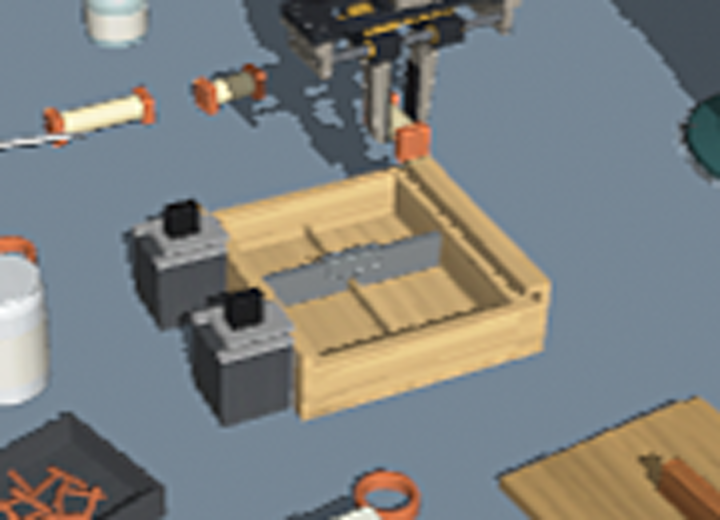

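The short fuse is held level at crop (405,125), above the case, and the other two fuses are unmoved. Lowering it.

>>> {"api": "step_arm", "payload": {"slide": [[2.3,0.5,0.1],[2.3,0.5,0.1],[2.2,0.4,0],[0,0,0],[0,0,0]], "delta_rot": [[0.015,0,0],[0.015,0,0.005],[0.01,0,0.005],[0,0,0],[0,0,0]], "gripper": [0,0,0,0,0]}}

```text
time: 9.62
tcp_pos: [451.2, -69.7, 62.6]
tool_rot: [1.32, 1.134, -1.314]
wrist_force: [0.7, 0.0, -1.1]
opening: 23.0
```

Run:
```python
from h import *
s,R=st()
plan([(case(-44,-62,23),CY,0,0,3)])
```

```text
t 9.62 tcp [451.2 -69.7  62.6] case [-40.4 -64.5  62.6] x [ 0.004  0.001 -1.   ] jaw -8.5 F [ 0.7  0.  -1.1] open 23.0
n=3 g=0
   [1.32, -0.12, -0.08] [-0.004, -0.0, -0.001]
   [1.32, -0.12, -0.08] [-0.004, -0.0, -0.001]
   [1.32, -0.12, -0.08] [-0.004, -0.0, -0.001]
```

>>> {"api": "step_arm", "payload": {"slide": [[1.4,-0.15,-0.1],[1.3,-0.1,-0.1],[1.3,-0.1,-0.05],[0.2,0,0],[0,0,0]], "delta_rot": [[0,0,0],[0,0,0],[0,0,0],[0,0,0],[0,0,0]], "gripper": [0,0,0,0,0]}}

```text
time: 10.25
tcp_pos: [450.0, -67.2, 21.5]
tool_rot: [1.319, 1.128, -1.313]
wrist_force: [-2.1, -1.1, 3.0]
opening: 23.5
```

Run:
```python
from h import *
s,R=st()
```

```text
t 10.25 tcp [450.  -67.2  21.5] case [-42.  -62.2  21.5] x [ 0.007 -0.003 -1.   ] jaw -8.5 F [-2.1 -1.1  3. ] open 23.5
```

>>> {"api": "step_arm", "payload": {"slide": [[0,0,0],[0,0,0],[-4,0,0],[-5,0,0],[-4,0,0]], "delta_rot": [[0,0,0],[0,0,0],[0,0,0],[0,0,0],[0,0,0]], "gripper": [0.38,0.38,0.38,0.38,0.6]}}

```text
time: 10.88
tcp_pos: [446.6, -65.7, 150.0]
tool_rot: [1.315, 1.137, -1.318]
wrist_force: [-0.1, 0.5, -0.5]
opening: 43.1
```

Run:
```python
from h import *
s,R=st()
plan([(np.array([420,-355.9,110]),np.pi/2,0,0)])
```

```text
t 10.88 tcp [446.6 -65.7 150. ] case [-45.5 -61.2 150. ] x [-0.002 -0.    -1.   ] jaw -8.4 F [-0.1  0.5 -0.5] open 43.1
n=9 g=0
   [0.45, 0.18, 3.23] [0.158, 0.0, 0.0]
   [0.45, 0.69, 3.16] [0.158, 0.0, 0.0]
   [0.45, 1.18, 3.02] [0.158, 0.0, 0.0]
   [0.44, 1.64, 2.79] [0.158, 0.0, 0.0]
   [0.44, 2.06, 2.5] [0.158, 0.0, 0.0]
   [0.44, 2.43, 2.15] [0.158, 0.0, 0.0]
   [0.44, 2.73, 1.74] [0.158, 0.0, 0.0]
   [0.44, 2.97, 1.28] [0.158, 0.0, 0.0]
   [0.44, 3.14, 0.8] [0.158, 0.0, 0.0]
```

>>> {"api": "step_arm", "payload": {"slide": [[0.45,0.2,3.2],[0.45,0.7,3.2],[0.45,1.2,3],[0.45,1.6,2.8],[0.45,2,2.5]], "delta_rot": [[0.158,0,0],[0.158,0,0],[0.158,0,0],[0.158,0,0],[0.158,0,0]], "gripper": [0.6,0.6,0.6,0.6,0.6]}}

```text
time: 11.5
tcp_pos: [433.2, -229.4, 129.8]
tool_rot: [1.875, 0.588, -1.863]
wrist_force: [0.5, 1.0, 0.5]
opening: 55.3
```

```bash
cat >> h.py <<'E'
def ends(name,tag,inbox):
    """copper end blocks on the work surface: world centroids of blobs within inbox=(x0,x1,y0,y1)"""
    p,d=shot(name,tag); W=world(name,d); hs=cv2.cvtColor(p,cv2.COLOR_RGB2HSV)
    m=((hs[...,0]<12)|(hs[...,0]>172))&(hs[...,1]>120)&(W[...,2]>4)&(W[...,2]<60)&(W[...,0]>inbox[0])&(W[...,0]<inbox[1])&(W[...,1]>inbox[2])&(W[...,1]<inbox[3])
    n,l,s,c=cv2.connectedComponentsWithStats(m.astype(np.uint8),connectivity=4)
    for i in range(1,n):
        if s[i,4]>8: q=W[l==i]; print(name,np.round(c[i]),s[i,4],"mid",np.round((np.nanpercentile(q,3,0)+np.nanpercentile(q,97,0))/2,1))
    return p
E
python3 - <<'E'
from h import *
s,R=st()
B=(350,650,-450,-200)
ends("top","top4",B); ends("scene","sc4",B)
plan([(np.array([420,-355.9,90]),np.pi/2,0,0)])
E
```

```text
t 11.5 tcp [ 433.2 -229.4  129.8] case [ -36.6 -225.2  129.8] x [ 0.007 -0.002 -1.   ] jaw -54.8 F [0.5 1.  0.5] open 55.3
top [430. 182.] 22 mid [ 599.2 -381.3   27.1]
top [427. 215.] 31 mid [ 507.2 -370.5   28.2]
scene [324. 179.] 18 mid [ 397.3 -353.2   14.5]
scene [311. 183.] 28 mid [ 453.9 -350.    16. ]
scene [296. 185.] 17 mid [ 513.9 -365.8   17.1]
scene [273. 190.] 21 mid [ 606.1 -376.2   20.2]
n=4 g=0
   [0.99, 2.36, 2.03] [0.153, -0.001, -0.001]
   [0.99, 2.64, 1.65] [0.153, -0.001, -0.001]
   [0.99, 2.86, 1.23] [0.153, -0.001, -0.001]
   [0.99, 3.02, 0.78] [0.153, -0.001, -0.001]
```

>>> {"api": "step_arm", "payload": {"slide": [[1,2.4,2],[1,2.65,1.65],[1,2.85,1.2],[1,3,0.8],[0,0,0]], "delta_rot": [[0.153,0,0],[0.153,0,0],[0.153,0,0],[0.153,0,0],[0,0,0]], "gripper": [0.6,0.6,0.6,0.6,0.6]}}

```text
time: 12.22
tcp_pos: [421.3, -355.1, 86.8]
tool_rot: [-2.223, 0.01, 2.212]
wrist_force: [0.3, -0.3, 0.1]
opening: 54.9
```

>>> {"api": "step_arm", "payload": {"slide": [[0,0,0],[2,0,0],[1.5,0,0],[0,0,0],[0,0,0]], "delta_rot": [[0,0,0],[0,0,0],[0,0,0],[0,0,0],[0,0,0]], "gripper": [0.6,0.6,0.6,0.6,0.6]}}

```text
time: 12.85
tcp_pos: [424.4, -349.9, 51.8]
tool_rot: [2.228, 0.006, -2.212]
wrist_force: [-0.2, 0.5, 0.7]
opening: 55.4
```

Run:
```python
from h import *
s,R=st()
plan([(np.array([420,-355.9,15]),np.pi/2,0,0)])
```

```text
t 12.85 tcp [ 424.4 -349.9   51.8] case [ -29.  -345.7   51.8] x [ 0.007  0.001 -1.   ] jaw -89.7 F [-0.2  0.5  0.7] open 55.4
n=1 g=0
   [3.68, 0.6, 0.47] [0.005, -0.007, 0.001]
```

>>> {"api": "step_arm", "payload": {"slide": [[1.9,0.35,0.25],[1.8,0.25,0.2],[0.3,0,0],[0,0,0],[0,0,0]], "delta_rot": [[0,-0.005,0],[0,0,0],[0,0,0],[0,0,0],[0,0,0]], "gripper": [0.6,0.6,0.6,0,0]}}

```text
time: 13.48
tcp_pos: [419.8, -356.6, 9.2]
tool_rot: [2.222, 0.006, -2.217]
wrist_force: [0.0, -0.2, 0.1]
opening: 37.2
```

Run:
```python
from h import *
s,R=st()
```

```text
t 13.47 tcp [ 419.8 -356.6    9.2] case [ -32.6 -353.     9.2] x [ 0.002  0.001 -1.   ] jaw -89.7 F [ 0.  -0.2  0.1] open 37.2
```

>>> {"api": "step_arm", "payload": {"slide": [[-0.6,0,0],[0,0,0],[0,0,0],[0,0,0],[-3,0,0]], "delta_rot": [[0,0,0],[0,0,0],[0,0,0],[0,0,0],[0,0,0]], "gripper": [0.35,0,0,0,0]}}

```text
time: 14.1
tcp_pos: [418.7, -355.7, 45.2]
tool_rot: [2.22, 0.008, -2.22]
wrist_force: [-0.3, -0.3, -1.0]
opening: 23.0
```

>>> {"api": "step_arm", "payload": {"slide": [[-5,0,0],[-5,0,0],[0,0,0],[0,0,0],[0,0,0]], "delta_rot": [[0,0,0],[0,0,0],[0,0,0],[0,0,0],[0,0,0]], "gripper": [0,0,0,0,0]}}

```text
time: 14.72
tcp_pos: [417.9, -355.3, 147.1]
tool_rot: [2.219, 0.01, -2.223]
wrist_force: [0.6, 0.3, -1.1]
opening: 23.0
```

Run:
```python
from h import *
s,R=st()
plan([(case(40,-62,145),CY,0,0)])
```

```text
t 14.72 tcp [ 417.9 -355.3  147.1] case [ -34.7 -351.9  147.1] x [-0.001  0.004 -1.   ] jaw -89.7 F [ 0.6  0.3 -1.1] open 23.0
n=9 g=0
   [0.03, -3.07, -1.27] [-0.159, -0.0, 0.0]
   [0.03, -2.83, -1.74] [-0.159, -0.0, 0.0]
   [0.03, -2.52, -2.17] [-0.159, -0.0, 0.0]
   [0.03, -2.15, -2.54] [-0.159, -0.0, 0.0]
   [0.03, -1.72, -2.85] [-0.159, -0.0, 0.0]
   [0.03, -1.24, -3.09] [-0.159, -0.0, 0.0]
   [0.03, -0.74, -3.24] [-0.159, -0.0, 0.0]
   [0.02, -0.22, -3.32] [-0.159, -0.0, 0.0]
   [0.02, 0.31, -3.31] [-0.159, -0.0, 0.0]
```

>>> {"api": "step_arm", "payload": {"slide": [[0,-3.1,-1.3],[0,-2.8,-1.75],[0,-2.5,-2.2],[0,-2.15,-2.5],[0,-1.7,-2.85]], "delta_rot": [[-0.16,0,0],[-0.16,0,0],[-0.16,0,0],[-0.16,0,0],[-0.16,0,0]], "gripper": [0,0,0,0,0]}}

```text
time: 15.35
tcp_pos: [476.2, -197.6, 139.9]
tool_rot: [1.731, 0.774, -1.747]
wrist_force: [-0.3, -0.6, -1.2]
opening: 23.2
```

>>> {"api": "step_arm", "payload": {"slide": [[0,-1.25,-3.1],[0,-0.7,-3.2],[0,-0.2,-3.3],[0,0.2,-2.8],[0,0,0]], "delta_rot": [[-0.16,0,0],[-0.16,0,0],[-0.16,0,0],[-0.13,0,0],[0,0,0]], "gripper": [0,0,0,0,0]}}

```text
time: 15.98
tcp_pos: [517.6, -70.0, 133.5]
tool_rot: [1.29, 1.186, -1.303]
wrist_force: [-0.1, -0.5, -1.0]
opening: 23.1
```

Run:
```python
from h import *
s,R=st()
plan([(case(40,-62,75),CY,0,0,3)])
```

```text
t 15.97 tcp [517.6 -70.  133.5] case [ 25.4 -55.8 133.5] x [-0.026  0.017 -1.   ] jaw -6.3 F [-0.1 -0.5 -1. ] open 23.1
n=3 g=0
   [1.93, 0.53, 0.25] [0.008, -0.005, 0.009]
   [1.94, 0.52, 0.23] [0.008, -0.005, 0.009]
   [1.95, 0.5, 0.22] [0.008, -0.005, 0.009]
```

>>> {"api": "step_arm", "payload": {"slide": [[2,0.6,0.3],[1.9,0.5,0.25],[1.5,0.4,0.2],[0,0,0],[0,0,0]], "delta_rot": [[0.01,-0.006,0.01],[0.01,-0.006,0.01],[0.008,-0.005,0.009],[0,0,0],[0,0,0]], "gripper": [0,0,0,0,0]}}

```text
time: 16.6
tcp_pos: [527.8, -83.9, 74.3]
tool_rot: [1.314, 1.133, -1.326]
wrist_force: [-0.3, -0.9, -0.5]
opening: 22.8
```

Run:
```python
from h import *
s,R=st()
plan([(case(40,-62,24),CY,0,0,3)])
```

```text
t 16.6 tcp [527.8 -83.9  74.3] case [ 37.4 -68.1  74.3] x [-0.005 -0.005 -1.   ] jaw -8.7 F [-0.3 -0.9 -0.5] open 22.8
n=3 g=0
   [1.67, 0.09, -0.21] [-0.005, 0.002, 0.001]
   [1.68, 0.09, -0.21] [-0.005, 0.002, 0.001]
   [1.68, 0.09, -0.21] [-0.005, 0.002, 0.001]
```

>>> {"api": "step_arm", "payload": {"slide": [[0.5,0.2,-0.4],[1.2,0.1,-0.25],[1.5,0,0],[1.5,0,0],[0,0,0]], "delta_rot": [[-0.005,0,0],[-0.005,0,0],[-0.005,0,0],[0,0,0],[0,0,0]], "gripper": [0,0,0,0,0]}}

```text
time: 17.23
tcp_pos: [532.6, -77.7, 24.9]
tool_rot: [1.303, 1.14, -1.313]
wrist_force: [-0.0, -0.3, -0.7]
opening: 23.2
```

Run:
```python
from h import *
s,R=st()
plan([(case(40,-62,24),CY,0,0,3)])
```

```text
t 17.23 tcp [532.6 -77.7  24.9] case [ 41.4 -61.4  24.9] x [-0.003 -0.005 -1.   ] jaw -7.8 F [-0.  -0.3 -0.7] open 23.2
n=3 g=0
   [0.03, -0.05, 0.02] [0.0, 0.002, 0.001]
   [0.03, -0.05, 0.02] [0.0, 0.002, 0.001]
   [0.03, -0.05, 0.02] [0.0, 0.002, 0.001]
```

>>> {"api": "step_arm", "payload": {"slide": [[0,0,0],[0,0,0],[-4,0,0],[-5,0,0],[-4,0,0]], "delta_rot": [[0,0,0],[0,0,0],[0,0,0],[0,0,0],[0,0,0]], "gripper": [0.37,0.37,0.37,0.37,0.6]}}

```text
time: 17.85
tcp_pos: [531.2, -76.8, 156.4]
tool_rot: [1.3, 1.145, -1.317]
wrist_force: [0.2, -0.6, -0.2]
opening: 41.7
```

Run:
```python
from h import *
s,R=st()
B=(350,650,-450,-200)
ends("top","top5",B);ends("scene","sc5",B); 
plan([(np.array([553.7,-376,90]),np.radians(85),0,0)],step=4.5)
```

```text
t 17.85 tcp [531.2 -76.8 156.4] case [ 39.8 -60.7 156.4] x [-0.009 -0.004 -1.   ] jaw -7.7 F [ 0.2 -0.6 -0.2] open 41.7
top [430. 182.] 22 mid [ 599.  -381.    27.2]
top [426. 215.] 10 mid [ 508.2 -366.6   27. ]
scene [296. 185.] 19 mid [ 514.  -367.2   15.7]
scene [273. 190.] 21 mid [ 607.3 -376.4   19.8]
n=9 g=0
   [0.79, 0.67, 3.26] [0.169, 0.001, -0.0]
   [0.78, 1.21, 3.1] [0.169, 0.001, -0.0]
   [0.78, 1.71, 2.85] [0.169, 0.001, -0.0]
   [0.78, 2.17, 2.52] [0.169, 0.001, -0.0]
   [0.78, 2.56, 2.12] [0.169, 0.001, -0.0]
   [0.77, 2.88, 1.66] [0.169, 0.001, -0.0]
   [0.77, 3.12, 1.15] [0.169, 0.001, -0.0]
   [0.77, 3.27, 0.61] [0.169, 0.001, -0.0]
   [0.77, 3.33, 0.05] [0.169, 0.001, -0.0]
```

>>> {"api": "step_arm", "payload": {"slide": [[0.7,0.7,3.25],[0.7,1.2,3.1],[0.7,1.7,2.85],[0.7,2.15,2.5],[0.7,2.55,2.1]], "delta_rot": [[0.169,0,0],[0.169,0,0],[0.169,0,0],[0.169,0,0],[0.169,0,0]], "gripper": [0.6,0.6,0.6,0.6,0.6]}}

```text
time: 18.58
tcp_pos: [544.1, -244.5, 124.4]
tool_rot: [1.896, 0.548, -1.897]
wrist_force: [0.0, 0.9, -0.4]
opening: 55.0
```

>>> {"api": "step_arm", "payload": {"slide": [[0.7,2.9,1.65],[0.7,3.1,1.15],[0.7,3.2,0.6],[0.3,3,0.05],[0,0,0]], "delta_rot": [[0.169,0,0],[0.169,0,0],[0.169,0,0],[0.14,0,0],[0,0,0]], "gripper": [0.6,0.6,0.6,0.6,0.6]}}

```text
time: 19.2
tcp_pos: [545.2, -380.3, 96.4]
tool_rot: [-2.166, 0.121, 2.176]
wrist_force: [0.2, 1.0, -0.0]
opening: 55.2
```

Run:
```python
from h import *
s,R=st()
plan([(np.array([553.7,-376,40]),np.radians(85),0,0,2)])
```

```text
t 19.2 tcp [ 545.2 -380.3   96.4] case [  94.9 -359.4   96.4] x [-0.005 -0.007 -1.   ] jaw -96.0 F [ 0.2  1.  -0. ] open 55.2
n=2 g=0
   [2.82, -0.28, -0.41] [-0.009, 0.002, -0.004]
   [2.82, -0.27, -0.41] [-0.009, 0.002, -0.004]
```

>>> {"api": "step_arm", "payload": {"slide": [[2.5,-0.3,-0.4],[2.5,-0.2,-0.35],[0,0,0],[0,0,0],[0,0,0]], "delta_rot": [[-0.01,0,-0.005],[-0.005,0,0],[0,0,0],[0,0,0],[0,0,0]], "gripper": [0.6,0.6,0.6,0.6,0.6]}}

```text
time: 19.82
tcp_pos: [554.1, -371.7, 46.2]
tool_rot: [-2.176, 0.087, 2.184]
wrist_force: [-0.1, 0.8, 0.7]
opening: 55.2
```

Run:
```python
from h import *
s,R=st()
B=(350,650,-450,-200)
ends("scene","sc6",B)
plan([(np.array([553.7,-376,15.5]),np.radians(85),0,0,2)])
```

```text
t 19.82 tcp [ 554.1 -371.7   46.2] case [ 102.5 -349.7   46.2] x [-0.004  0.    -1.   ] jaw -94.6 F [-0.1  0.8  0.7] open 55.2
scene [296. 185.] 16 mid [ 513.  -368.2   16.4]
scene [273. 190.] 21 mid [ 605.6 -377.1   19.4]
n=2 g=0
   [1.55, 0.21, 0.01] [0.003, 0.002, -0.0]
   [1.55, 0.21, 0.01] [0.003, 0.002, -0.0]
```

>>> {"api": "step_arm", "payload": {"slide": [[1.5,0.25,0],[1.3,0.2,0],[0,0,0],[0,0,0],[0,0,0]], "delta_rot": [[0,0,0],[0,0,0],[0,0,0],[0,0,0],[0,0,0]], "gripper": [0.6,0.6,0.6,0.5,0.4]}}

```text
time: 20.5
tcp_pos: [553.7, -377.3, 17.1]
tool_rot: [-2.178, 0.089, 2.183]
wrist_force: [0.1, 0.1, 0.1]
opening: 37.8
```

Run:
```python
from h import *
s,R=st()
```

```text
t 20.5 tcp [ 553.7 -377.3   17.1] case [ 102.9 -355.3   17.1] x [-0.003 -0.001 -1.   ] jaw -94.6 F [0.1 0.1 0.1] open 37.8
```

>>> {"api": "step_arm", "payload": {"slide": [[0.2,0,0],[0,0,0],[0,0,0],[0,0,0],[-3,0,0]], "delta_rot": [[0,0,0],[0,0,0],[0,0,0],[0,0,0],[0,0,0]], "gripper": [0,0,0,0,0], "force": 35}}

```text
time: 21.12
tcp_pos: [551.9, -376.0, 42.9]
tool_rot: [-2.171, 0.086, 2.187]
wrist_force: [-0.3, 0.1, -1.4]
opening: 23.1
```

>>> {"api": "step_arm", "payload": {"slide": [[-5,0,0],[-5,0,0],[0,0,0],[0,0,0],[0,0,0]], "delta_rot": [[0,0,0],[0,0,0],[0,0,0],[0,0,0],[0,0,0]], "gripper": [0,0,0,0,0]}}

```text
time: 21.75
tcp_pos: [552.4, -375.9, 145.7]
tool_rot: [-2.171, 0.085, 2.187]
wrist_force: [0.1, -0.2, -1.8]
opening: 23.3
```

Run:
```python
from h import *
s,R=st()
plan([(case(-44,-40,150),CY,0,0)])
plan([(case(-44,43,150),CY,0,0)])
```

```text
t 21.75 tcp [ 552.4 -375.9  145.7] case [ 101.4 -354.1  145.7] x [-0.007  0.002 -1.   ] jaw -94.6 F [ 0.1 -0.2 -1.8] open 23.3
n=9 g=0
   [-0.03, -3.57, 1.42] [-0.168, 0.001, 0.001]
   [-0.03, -3.76, 0.8] [-0.168, 0.001, 0.001]
   [-0.04, -3.84, 0.16] [-0.168, 0.001, 0.001]
   [-0.04, -3.81, -0.49] [-0.168, 0.001, 0.001]
   [-0.04, -3.68, -1.12] [-0.168, 0.001, 0.001]
   [-0.04, -3.44, -1.72] [-0.168, 0.001, 0.001]
   [-0.05, -3.1, -2.27] [-0.168, 0.001, 0.001]
   [-0.05, -2.68, -2.76] [-0.168, 0.001, 0.001]
   [-0.05, -2.18, -3.17] [-0.168, 0.001, 0.001]
n=9 g=0
   [-0.03, -4.5, 1.37] [-0.168, 0.001, 0.001]
   [-0.03, -4.66, 0.6] [-0.168, 0.001, 0.001]
   [-0.04, -4.69, -0.19] [-0.168, 0.001, 0.001]
   [-0.04, -4.6, -0.98] [-0.168, 0.001, 0.001]
   [-0.04, -4.37, -1.73] [-0.168, 0.001, 0.001]
   [-0.05, -4.01, -2.44] [-0.168, 0.001, 0.001]
   [-0.05, -3.55, -3.08] [-0.168, 0.001, 0.001]
   [-0.05, -2.98, -3.63] [-0.168, 0.001, 0.001]
   [-0.05, -2.33, -4.08] [-0.168, 0.001, 0.001]
```

>>> {"api": "step_arm", "payload": {"slide": [[-0.1,-4.5,1.4],[-0.1,-4.65,0.6],[-0.1,-4.7,-0.2],[-0.1,-4.6,-1],[-0.1,-4.4,-1.7]], "delta_rot": [[-0.168,0,0],[-0.168,0,0],[-0.168,0,0],[-0.168,0,0],[-0.168,0,0]], "gripper": [0,0,0,0,0]}}

```text
time: 22.38
tcp_pos: [494.4, -142.8, 144.3]
tool_rot: [1.754, 0.738, -1.781]
wrist_force: [0.8, 0.5, -1.3]
opening: 22.7
```

>>> {"api": "step_arm", "payload": {"slide": [[-0.1,-4,-2.4],[-0.1,-3.5,-3.1],[-0.1,-3,-3.6],[0,-2,-3.6],[0,0,0]], "delta_rot": [[-0.168,0,0],[-0.168,0,0],[-0.168,0,0],[-0.14,0,0],[0,0,0]], "gripper": [0,0,0,0,0]}}

```text
time: 23.0
tcp_pos: [445.0, 42.7, 145.1]
tool_rot: [1.288, 1.177, -1.313]
wrist_force: [-0.0, -1.0, -1.5]
opening: 23.0
```

Run:
```python
from h import *
s,R=st()
plan([(case(-44,43,75),CY,0,0,3)])
```

```text
t 23.0 tcp [445.   42.7 145.1] case [-61.8  46.  145.1] x [-0.027  0.009 -1.   ] jaw -6.8 F [-0.  -1.  -1.5] open 23.0
n=3 g=0
   [2.32, 0.66, 0.12] [0.006, -0.002, 0.009]
   [2.33, 0.64, 0.12] [0.006, -0.002, 0.009]
   [2.33, 0.62, 0.11] [0.006, -0.002, 0.009]
```

>>> {"api": "step_arm", "payload": {"slide": [[2.3,0.7,0.15],[2.3,0.6,0.1],[1.6,0.4,0.1],[0,0,0],[0,0,0]], "delta_rot": [[0.007,-0.002,0.01],[0.007,-0.002,0.01],[0.006,-0.002,0.009],[0,0,0],[0,0,0]], "gripper": [0,0,0,0,0]}}

```text
time: 23.62
tcp_pos: [459.5, 33.7, 78.3]
tool_rot: [1.312, 1.138, -1.32]
wrist_force: [-0.4, -0.1, -0.4]
opening: 22.9
```

Run:
```python
from h import *
s,R=st()
plan([(case(-44,44,25),CY,0,0,3)])
for n in("top","scene"):
    p,d=shot(n,n+"7"); W=world(n,d); hs=cv2.cvtColor(p,cv2.COLOR_RGB2HSV)
    m=((hs[...,0]<12)|(hs[...,0]>172))&(hs[...,1]>120)&(W[...,2]>12)&(W[...,2]<100)&(abs(W[...,0]-495)<110)&(abs(W[...,1]+11)<115)
    k,l,s_,c=cv2.connectedComponentsWithStats(m.astype(np.uint8))
    for i in range(1,k):
        if s_[i,4]>5: q=np.array([tocase(w) for w in W[l==i]]); print(n,c[i].round(),s_[i,4],np.nanpercentile(q,[3,97],axis=0).round(1).tolist())
a=cv2.resize(cv2.imread("pics/top7.png")[150:270,235:355],None,fx=3.3,fy=3.3,interpolation=cv2.INTER_CUBIC)
b=cv2.resize(cv2.imread("pics/scene7.png")[170:270,285:405],None,fx=3.3,fy=3.96,interpolation=cv2.INTER_CUBIC)
cv2.imwrite("pics/c7.png",np.hstack([a,b]))
```

```text
t 23.62 tcp [459.5  33.7  78.3] case [-46.2  39.1  78.3] x [-0.004 -0.002 -1.   ] jaw -8.4 F [-0.4 -0.1 -0.4] open 22.9
n=3 g=0
   [1.78, 0.08, -0.17] [-0.003, 0.001, 0.001]
   [1.78, 0.08, -0.17] [-0.003, 0.001, 0.001]
   [1.78, 0.07, -0.17] [-0.003, 0.001, 0.001]
top [308. 206.] 29 [[28.2, -36.4, 32.1], [50.9, -29.0, 40.4]]
top [329. 209.] 23 [[27.5, -91.5, 34.0], [49.2, -85.4, 40.4]]
top [292. 237.] 34 [[-60.0, -10.4, 81.6], [-39.1, -2.1, 94.9]]
top [305. 236.] 19 [[-53.2, -39.1, 33.5], [-31.3, -32.9, 39.1]]
top [326. 237.] 15 [[-45.8, -94.5, 34.2], [-32.5, -88.4, 40.1]]
scene [348. 213.] 23 [[-49.9, -89.1, 14.8], [-24.7, -75.7, 36.1]]
scene [358. 217.] 21 [[-46.8, -40.0, 28.9], [-28.2, 3.4, 86.2]]
scene [327. 218.] 27 [[28.2, -93.4, 12.6], [58.6, -74.9, 35.6]]
scene [334. 225.] 11 [[34.0, -38.3, 30.1], [54.7, -29.4, 34.4]]
scene [376. 229.] 79 [[-80.5, 55.9, 38.5], [-27.5, 97.1, 89.6]]
```

View pics/c7.png

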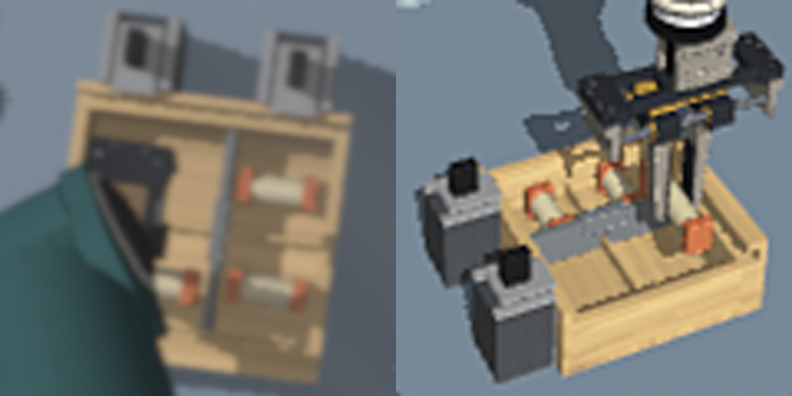

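Both shorts lie flat along their lanes, at left-panel (280,190) and (270,290). The long fuse is held over the left bay and needs about +5 mm in y before I lower it.

>>> {"api": "step_arm", "payload": {"slide": [[0.5,0.1,-0.4],[1.3,0.1,-0.15],[1.6,0,0],[1.6,0,0],[0,0,0]], "delta_rot": [[-0.005,0,0],[-0.005,0,0],[0,0,0],[0,0,0],[0,0,0]], "gripper": [0,0,0,0,0]}}

```text
time: 24.35
tcp_pos: [462.7, 39.0, 25.4]
tool_rot: [1.305, 1.142, -1.311]
wrist_force: [-0.4, -0.8, -1.0]
opening: 22.8
```

Run:
```python
from h import *
s,R=st()
```

```text
t 24.35 tcp [462.7  39.   25.4] case [-43.8  44.7  25.4] x [-0.003 -0.002 -1.   ] jaw -7.8 F [-0.4 -0.8 -1. ] open 22.8
```

>>> {"api": "step_arm", "payload": {"slide": [[0,0,0],[0,0,0],[-4,0,0],[-5,0,0],[-4,0,0]], "delta_rot": [[0,0,0],[0,0,0],[0,0,0],[0,0,0],[0,0,0]], "gripper": [0.37,0.37,0.37,0.37,0.5]}}

```text
time: 24.98
tcp_pos: [462.1, 39.7, 157.7]
tool_rot: [1.303, 1.146, -1.313]
wrist_force: [0.8, -0.0, 0.3]
opening: 42.1
```

Run:
```python
from h import *
s,R=st()
plan([(np.array([441.3,334.5,110]),np.radians(-3.4),0,0)])
```

```text
t 24.98 tcp [462.1  39.7 157.7] case [-44.5  45.3 157.7] x [-0.007 -0.002 -1.   ] jaw -7.7 F [ 0.8 -0.   0.3] open 42.1
n=6 g=0
   [0.79, -1.0, -4.83] [-0.012, 0.0, 0.001]
   [0.79, -0.94, -4.84] [-0.012, 0.0, 0.001]
   [0.79, -0.88, -4.85] [-0.012, 0.0, 0.001]
   [0.79, -0.82, -4.86] [-0.012, 0.0, 0.001]
   [0.79, -0.76, -4.87] [-0.012, 0.0, 0.001]
   [0.79, -0.7, -4.88] [-0.012, 0.0, 0.001]
```

>>> {"api": "step_arm", "payload": {"slide": [[0.7,-1,-4.8],[0.7,-0.9,-4.8],[0.7,-0.9,-4.8],[0.7,-0.8,-4.8],[0.7,-0.8,-4.8]], "delta_rot": [[-0.012,0,0],[-0.012,0,0],[-0.012,0,0],[-0.012,0,0],[-0.012,0,0]], "gripper": [0.5,0.5,0.5,0.5,0.5]}}

```text
time: 25.6
tcp_pos: [453.0, 284.4, 129.0]
tool_rot: [1.278, 1.156, -1.266]
wrist_force: [1.4, -1.4, 0.2]
opening: 46.1
```

>>> {"api": "step_arm", "payload": {"slide": [[0.5,-0.6,-4],[0,0,0],[0,0,0],[0,0,0],[0,0,0]], "delta_rot": [[-0.01,0,0],[0,0,0],[0,0,0],[0,0,0],[0,0,0]], "gripper": [0.5,0.5,0.5,0.5,0.5]}}

```text
time: 26.22
tcp_pos: [450.4, 327.3, 125.3]
tool_rot: [1.271, 1.162, -1.254]
wrist_force: [0.2, -0.7, -0.0]
opening: 46.3
```

Run:
```python
from h import *
s,R=st()
plan([(np.array([441.3,334.5,60]),np.radians(-3.4),0,0,2)])
p,d=shot("top","top8"); W=world("top",d); z=W[...,2]; v,u=np.mgrid[:400,:640]
hs=cv2.cvtColor(p,cv2.COLOR_RGB2HSV)
m=(hs[...,0]<14)|(hs[...,0]>172); m&=(hs[...,1]>120)&(u>245)&(u<345)&(v>175)&(v<265)
k,l,s_,c=cv2.connectedComponentsWithStats(m.astype(np.uint8))
for i in range(1,k):
    if s_[i,4]>5: q=np.array([tocase(w) for w in W[l==i]]); print(c[i].round(),s_[i,4],np.nanpercentile(q,[3,97],axis=0).round(1).tolist())
a=cv2.resize(p[150:270,120:350,::-1],None,fx=3.4,fy=3.4,interpolation=cv2.INTER_CUBIC); cv2.imwrite("pics/c8.png",a)
```

```text
t 26.23 tcp [450.4 327.3 125.3] case [-95.1 328.8 125.3] x [ 0.014 -0.001 -1.   ] jaw -4.3 F [ 0.2 -0.7 -0. ] open 46.3
n=2 g=0
   [3.26, -0.53, -0.32] [-0.008, 0.0, -0.007]
   [3.26, -0.5, -0.33] [-0.008, 0.0, -0.007]
[308. 206.] 29 [[28.3, -36.7, 32.9], [50.9, -29.2, 40.0]]
[329. 209.] 21 [[27.3, -91.3, 31.0], [49.4, -85.3, 40.0]]
[258. 230.] 30 [[-54.0, 89.0, 32.7], [-32.1, 97.8, 40.4]]
[292. 236.] 35 [[-57.7, -4.8, 16.9], [-33.8, 3.0, 38.9]]
[305. 236.] 32 [[-53.6, -39.4, 33.0], [-31.4, -30.8, 40.1]]
[326. 239.] 25 [[-54.0, -94.7, 32.2], [-32.6, -87.8, 39.8]]
```

View pics/c8.png

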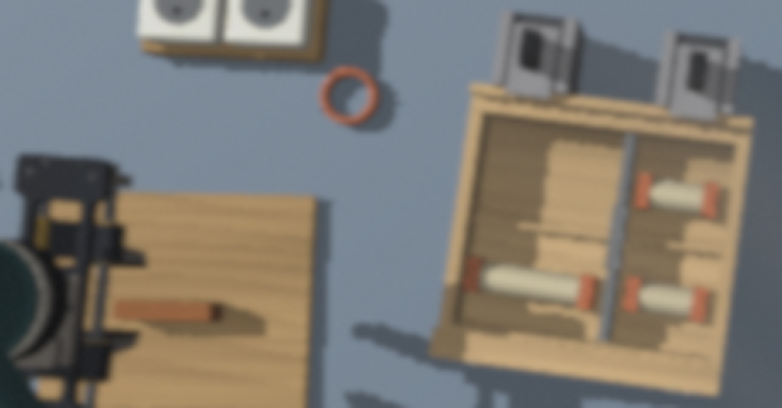

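All three fuses lie flat in their bays: the long one at (530,280) left, the shorts at (680,195) and (665,295) right. The board handle is at (168,310). Going down onto it.

>>> {"api": "step_arm", "payload": {"slide": [[3.2,-0.55,-0.35],[3.1,-0.4,-0.3],[0,0,0],[0,0,0],[0,0,0]], "delta_rot": [[-0.008,0,-0.007],[-0.006,0,-0.006],[0,0,0],[0,0,0],[0,0,0]], "gripper": [0.5,0.5,0.5,0.5,0.5]}}

```text
time: 26.9
tcp_pos: [445.5, 332.8, 64.0]
tool_rot: [1.262, 1.174, -1.253]
wrist_force: [0.6, -0.1, 0.7]
opening: 46.1
```

Run:
```python
from h import *
s,R=st()
plan([(np.array([441.3,334.5,24]),np.radians(-3.4),0,0,3)])
```

```text
t 26.9 tcp [445.5 332.8  64. ] case [-100.7  333.6   64. ] x [ 0.006  0.001 -1.   ] jaw -3.8 F [ 0.6 -0.1  0.7] open 46.1
n=3 g=0
   [1.33, -0.15, -0.04] [-0.002, -0.001, -0.002]
   [1.33, -0.15, -0.04] [-0.002, -0.001, -0.002]
   [1.33, -0.15, -0.05] [-0.002, -0.001, -0.002]
```

>>> {"api": "step_arm", "payload": {"slide": [[1.4,-0.2,-0.05],[1.3,-0.15,-0.05],[1.2,-0.1,0],[0,0,0],[0,0,0]], "delta_rot": [[0,0,0],[0,0,0],[0,0,0],[0,0,0],[0,0,0]], "gripper": [0.5,0.5,0.5,0.4,0.3]}}

```text
time: 27.52
tcp_pos: [441.6, 334.4, 23.1]
tool_rot: [1.263, 1.173, -1.252]
wrist_force: [0.4, 0.5, 0.0]
opening: 29.1
```

Run:
```python
from h import *
s,R=st()
```

```text
t 27.52 tcp [441.6 334.4  23.1] case [-104.8  334.6   23.1] x [ 0.007  0.002 -1.   ] jaw -3.8 F [0.4 0.5 0. ] open 29.1
```

>>> {"api": "step_arm", "payload": {"slide": [[0,0,0],[0,0,0],[0,0,0],[0,0,0],[-2,0,0]], "delta_rot": [[0,0,0],[0,0,0],[0,0,0],[0,0,0],[0,0,0]], "gripper": [0,0,0,0,0], "force": 55}}

```text
time: 28.15
tcp_pos: [440.5, 333.6, 42.9]
tool_rot: [1.261, 1.173, -1.255]
wrist_force: [1.1, -0.1, -3.2]
opening: 15.5
```

>>> {"api": "step_arm", "payload": {"slide": [[-4,0,0],[-4,0,0],[-4,0,0],[-4,0,0],[0,0,0]], "delta_rot": [[0,0,0],[0,0,0],[0,0,0],[0,0,0],[0,0,0]], "gripper": [0,0,0,0,0]}}

```text
time: 28.78
tcp_pos: [439.3, 333.7, 213.8]
tool_rot: [1.262, 1.173, -1.25]
wrist_force: [0.1, -0.0, -2.7]
opening: 15.5
```

Run:
```python
from h import *
s,R=st()
p,d=shot("top","top9"); cv2.imwrite("pics/c9.png",p[150:300,80:350,::-1])
```

```text
t 28.77 tcp [439.3 333.7 213.8] case [-106.9  333.6  213.8] x [ 0.009  0.002 -1.   ] jaw -3.7 F [ 0.1 -0.  -2.7] open 15.5
```

```bash
cat >> h.py <<'E'
HB=23.0
def btcp(T,th):
    """TCP case position for tongue at case T=(x,y,z), tilt th (rad, tongue down)"""
    c,s=np.cos(th),np.sin(th); return case(T[0]+97*c-HB*s,T[1],T[2]+97*s+HB*c)
def tongue():
    s=bot.sense(); R=Rn.from_rotvec(s['tool_rot']).as_matrix(); xb=R[:,1]*np.sign(R[0,1]); O=s['tcp_pos']+HB*R[:,0]
    print("board O",tocase(O).round(1),"tongue",tocase(O-97*xb).round(1),"far",tocase(O+97*xb).round(1),"tilt",np.degrees(np.arcsin(xb[2])).round(2),"yaw err",np.degrees(np.arctan2(xb[1],xb[0])-CY).round(2))
E
python3 - <<'E'
from h import *
s,R=st(); tongue()
P=btcp((-75,0,110),.262); print(P)
pp=plan([(P,CY,-.262,0)],step=4.5)
E
```

```text
t 28.82 tcp [438.5 332.6 211.8] case [-107.6  332.4  211.8] x [ 0.006 -0.001 -1.   ] jaw -3.7 F [-0.5 -0.4 -3.5] open 15.7
board O [-107.5  332.4  188.8] tongue [-204.2  325.5  188.2] far [-10.7 339.3 189.4] tilt 0.35 yaw err 4.07
[512.61466917 -13.02799473 157.33934254]
n=8 g=0
   [0.69, 1.2, 4.25] [0.009, -0.001, 0.032]
   [0.73, 1.22, 4.24] [0.009, -0.001, 0.032]
   [0.78, 1.23, 4.23] [0.009, -0.001, 0.032]
   [0.82, 1.24, 4.22] [0.009, -0.001, 0.032]
   [0.87, 1.25, 4.2] [0.009, -0.001, 0.032]
   [0.91, 1.26, 4.19] [0.009, -0.001, 0.032]
   [0.96, 1.27, 4.18] [0.009, -0.001, 0.032]
   [1.0, 1.27, 4.17] [0.009, -0.001, 0.032]
```

View pics/c9.png

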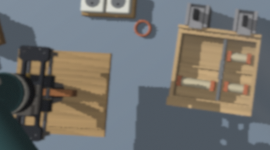

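The board is held level, centred at (65,92) in the crop. Moving it over the case while tilting.

>>> {"api": "step_arm", "payload": {"slide": [[0.7,1.2,4.2],[0.7,1.2,4.2],[0.8,1.25,4.2],[0.8,1.25,4.2],[0.9,1.25,4.2]], "delta_rot": [[0.009,0,0.032],[0.009,0,0.032],[0.009,0,0.032],[0.009,0,0.032],[0.009,0,0.032]], "gripper": [0,0,0,0,0]}}

```text
time: 29.45
tcp_pos: [480.2, 112.6, 169.7]
tool_rot: [1.349, 1.035, -1.169]
wrist_force: [0.8, -0.0, -3.6]
opening: 15.5
```

>>> {"api": "step_arm", "payload": {"slide": [[0.9,1.25,4.2],[0.9,1.25,4],[0.8,1,3],[0,0,0],[0,0,0]], "delta_rot": [[0.009,0,0.032],[0.009,0,0.032],[0.005,0,0.03],[0,0,0],[0,0,0]], "gripper": [0,0,0,0,0]}}

```text
time: 30.08
tcp_pos: [498.5, -11.4, 142.0]
tool_rot: [1.396, 0.956, -1.131]
wrist_force: [-0.1, 0.5, -2.2]
opening: 15.7
```

Run:
```python
from h import *
s,R=st(); tongue()
plan([(btcp((-72,0,80),.262),CY,-.262,0,2)])
shot("scene","sc10"); p=cv2.imread("pics/sc10.png"); cv2.imwrite("pics/c10.png",cv2.resize(p[130:300,270:470],None,fx=3.5,fy=3.5,interpolation=cv2.INTER_CUBIC))
```

```text
t 30.07 tcp [498.5 -11.4 142. ] case [ -1.5  -0.3 142. ] x [ 0.233 -0.03  -0.972] jaw -7.6 F [-0.1  0.5 -2.2] open 15.7
board O [  3.9  -0.3 119.7] tongue [-90.4  -0.6  96.9] far [9.820e+01 1.000e-01 1.425e+02] tilt 13.6 yaw err 0.22
n=2 g=0
   [0.92, 0.66, -0.01] [0.002, -0.001, 0.012]
   [0.92, 0.65, -0.01] [0.002, -0.001, 0.012]
```

View pics/c10.png

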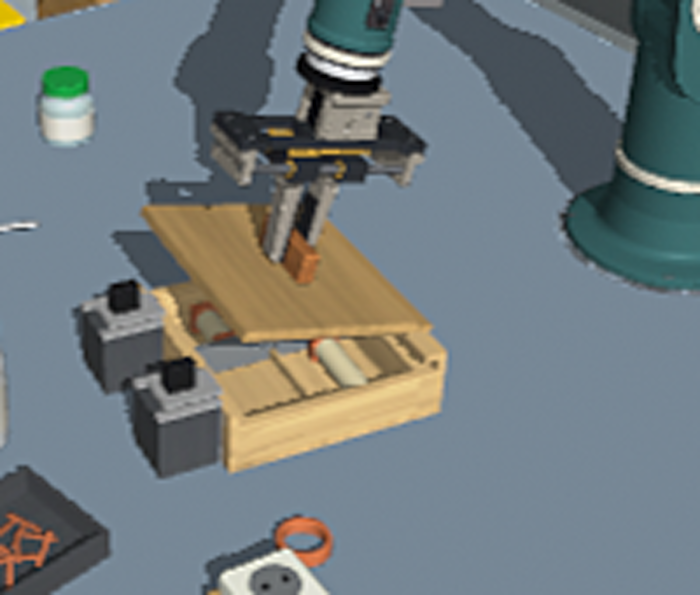

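The board is tilted with its far edge up over the knobs and its tongue edge towards the groove, and the handle is well gripped. Lowering, then I'll check its plane from depth.

>>> {"api": "step_arm", "payload": {"slide": [[0.9,0.8,0],[0.9,0.8,0],[0,0,0],[0,0,0],[0,0,0]], "delta_rot": [[0.002,0,0.012],[0.002,0,0.012],[0,0,0],[0,0,0],[0,0,0]], "gripper": [0,0,0,0,0]}}

```text
time: 30.75
tcp_pos: [519.6, -10.9, 127.2]
tool_rot: [1.405, 0.938, -1.111]
wrist_force: [-0.5, -0.2, -2.0]
opening: 15.5
```

```bash
cat >> h.py <<'E'
def boardfit(tag):
    """plane and outline of the board's top from scene depth, in the case frame"""
    p,d=shot("scene",tag); W=world("scene",d); hs=cv2.cvtColor(p,cv2.COLOR_RGB2HSV)
    C=W.copy().reshape(-1,3); c,s=np.cos(CY),np.sin(CY); D=C[:,:2]-CO; C[:,0]=c*D[:,0]+s*D[:,1]; C[:,1]=-s*D[:,0]+c*D[:,1]
    ok=(hs[...,0]>10)&(hs[...,0]<28)&(hs[...,1]>60); ok=ok.ravel()&(abs(C[:,0])<130)&(abs(C[:,1])<130)&(C[:,2]>54)&(C[:,2]<190)
    q=C[ok]; k=np.array([.2,0,80.])
    for i in range(30):
        r=q[:,2]-(q@np.diag([1,1,0]))[:,:2]@k[:2]-k[2]; w=abs(r)<(25 if i<5 else 8 if i<12 else 3); k=np.linalg.lstsq(np.c_[q[w,:2],np.ones(w.sum())],q[w,2],rcond=None)[0]
    b=q[w]; print("plane: tilt x %.2f deg, y %.2f deg, z0 %.1f"%(np.degrees(np.arctan(k[0])),np.degrees(np.arctan(k[1])),k[2]),"n",w.sum(),"rect",cv2.minAreaRect(b[:,:2].astype(np.float32)))
E
python3 - <<'E'
from h import *
s,R=st(); tongue(); boardfit("sc11")
plan([(btcp((-75,0,53),.262),CY,-.262,0,2)])
E
```

```text
t 30.75 tcp [519.6 -10.9 127.2] case [ 19.4   3.  127.2] x [ 0.257 -0.032 -0.966] jaw -7.5 F [-0.5 -0.2 -2. ] open 15.5
board O [ 25.4   3.1 105. ] tongue [-68.3   2.7  79.8] far [119.1   3.6 130.1] tilt 15.02 yaw err 0.27
plane: tilt x 15.10 deg, y 0.25 deg, z0 103.5 n 1494 rect ((30.1328125, 6.1111297607421875), (189.43406677246094, 225.99685668945312), 2.018381357192993)
n=2 g=0
   [1.21, -0.67, 0.15] [0.002, -0.002, -0.0]
   [1.21, -0.67, 0.15] [0.002, -0.002, -0.0]
```

Run:
```python
from h import *
p=cv2.imread('pics/sc11.png'); d=np.load('pics/sc11.npy'); W=world("scene",d); hs=cv2.cvtColor(p,cv2.COLOR_BGR2HSV)
k=(hs[...,2]<60)&(W[...,2]>93)&(W[...,2]<108)&(abs(W[...,0]-630)<60)&(abs(W[...,1]+30)<110)
n,l,s,c=cv2.connectedComponentsWithStats(k.astype(np.uint8))
for i in range(1,n):
    if s[i,4]>8: q=W[l==i]; m=(np.nanmin(q,0)+np.nanmax(q,0))/2; print("knob",c[i].round(),s[i,4],tocase(m).round(1),np.nanmedian(q[:,2]).round(1))
print("table",np.nanmedian(W[280:300,330:400,2]))
C=np.stack([W[...,0]-CO[0],W[...,1]-CO[1]],-1); cc,ss=np.cos(CY),np.sin(CY); X=cc*C[...,0]+ss*C[...,1]; Y=-ss*C[...,0]+cc*C[...,1]; Z=W[...,2]
m=(abs(Y-107)<3)&(abs(X)<70)&(Z<60)&(Z>40); print("left wall top",np.nanmedian(Z[m]),m.sum())
m=(X<-85)&(X>-118)&(abs(Y)<112)&(Z>66)&(Z<76); print("lip",m.sum(),np.nanmedian(Z[m]) if m.any() else 0,np.nanpercentile(X[m],[2,50,98]) if m.any() else 0)
```

```text
knob [305. 211.] 21 [138.6 -61.2  96.3] 95.4
knob [320. 234.] 24 [138.9  67.7  95.9] 96.0
table -2.3232438110818876
left wall top 46.12974052937635 56
lip 135 67.37840583508638 [-104.5175158   -94.70131563  -85.38404361]
```

>>> {"api": "step_arm", "payload": {"slide": [[1.2,-0.5,0.2],[1.1,-0.4,0.2],[0,0,0],[0,0,0],[0,0,0]], "delta_rot": [[0.003,-0.002,0],[0.002,-0.002,0],[0,0,0],[0,0,0],[0,0,0]], "gripper": [0,0,0,0,0]}}

```text
time: 31.42
tcp_pos: [515.8, -15.1, 100.8]
tool_rot: [1.406, 0.933, -1.117]
wrist_force: [-0.7, -0.0, -3.2]
opening: 15.7
```

Run:
```python
from h import *
s,R=st(); tongue()
plan([(btcp((-80,0,54),.262),CY,-.262,0,1),(btcp((-92,0,53),.262),CY,-.262,0,2)])
```

```text
t 31.43 tcp [515.8 -15.1 100.8] case [ 16.2  -1.6 100.8] x [ 0.256 -0.036 -0.966] jaw -7.9 F [-0.7 -0.  -3.2] open 15.7
board O [22.1 -1.6 78.6] tongue [-71.6  -1.5  53.4] far [115.8  -1.7 103.7] tilt 15.0 yaw err -0.07
n=1 g=0
   [-0.27, -0.8, -0.16] [-0.001, 0.001, 0.0]
n=2 g=0
   [-0.11, -0.59, 0.0] [0.0, 0.0, 0.0]
   [-0.11, -0.59, 0.0] [0.0, 0.0, 0.0]
```

>>> {"api": "step_arm", "payload": {"slide": [[-0.2,-0.7,-0.1],[-0.15,-0.55,0],[-0.15,-0.5,0],[0,0,0],[0,0,0]], "delta_rot": [[0,0,0],[0,0,0],[0,0,0],[0,0,0],[0,0,0]], "gripper": [0,0,0,0,0]}}

```text
time: 32.05
tcp_pos: [496.9, -11.2, 101.9]
tool_rot: [1.406, 0.932, -1.116]
wrist_force: [0.2, 0.1, -2.7]
opening: 15.5
```

Run:
```python
from h import *
s,R=st(); tongue()
plan([(btcp((-99,0,52.5),.262),CY,-.262,0,2)])
```

```text
t 32.05 tcp [496.9 -11.2 101.9] case [ -3.1  -0.4 101.9] x [ 0.258 -0.036 -0.966] jaw -7.9 F [ 0.2  0.1 -2.7] open 15.5
board O [ 2.9 -0.4 79.7] tongue [-90.8  -0.3  54.4] far [ 96.5  -0.5 104.9] tilt 15.09 yaw err -0.05
n=2 g=0
   [-0.01, -0.42, -0.02] [-0.0, 0.001, -0.001]
   [-0.01, -0.42, -0.02] [-0.0, 0.001, -0.001]
```

>>> {"api": "step_arm", "payload": {"slide": [[0.05,-0.4,0],[0,-0.35,0],[0,-0.2,0],[0,0,0],[0,0,0]], "delta_rot": [[0,0,0],[0,0,0],[0,0,0],[0,0,0],[0,0,0]], "gripper": [0,0,0,0,0]}}

```text
time: 32.67
tcp_pos: [488.3, -10.0, 99.1]
tool_rot: [1.408, 0.93, -1.115]
wrist_force: [0.7, -0.0, -3.8]
opening: 15.5
```

Run:
```python
from h import *
s,R=st(); tongue()
```

```text
t 32.67 tcp [488.3 -10.   99.1] case [-11.7  -0.3  99.1] x [ 0.259 -0.036 -0.965] jaw -7.9 F [ 0.7 -0.  -3.8] open 15.5
board O [-5.7 -0.4 76.9] tongue [-99.3  -0.2  51.5] far [ 87.9  -0.5 102.3] tilt 15.17 yaw err -0.1
```

Run:
```python
from h import *
A=np.radians([12,9,6,3])
plan([(btcp((-99.5,0,51.5),a),CY,-a,0,1) for a in A])
```

```text
n=1 g=0
   [0.53, 0.1, -0.03] [-0.002, 0.001, -0.055]
n=1 g=0
   [0.51, 0.11, -0.0] [0.0, -0.0, -0.052]
n=1 g=0
   [0.51, 0.11, 0.0] [-0.0, 0.0, -0.052]
n=1 g=0
   [0.51, 0.11, 0.0] [0.0, 0.0, -0.052]
```

>>> {"api": "step_arm", "payload": {"slide": [[0.5,0.1,0],[0.5,0.1,0],[0.5,0.1,0],[0,0,0],[0,0,0]], "delta_rot": [[0,0,-0.052],[0,0,-0.052],[0,0,-0.052],[0,0,0],[0,0,0]], "gripper": [0,0,0,0,0]}}

```text
time: 33.3
tcp_pos: [494.3, -10.6, 84.7]
tool_rot: [1.351, 1.058, -1.232]
wrist_force: [-0.0, 0.2, -1.9]
opening: 15.7
```

Run:
```python
from h import *
s,R=st(); tongue()
A=np.radians([4,2,0.3])
plan([(btcp((-99.5,0,51),a),CY,-a,0,1) for a in A])
```

```text
t 33.3 tcp [494.3 -10.6  84.7] case [-5.8 -0.1 84.7] x [ 0.104 -0.014 -0.994] jaw -7.9 F [-0.   0.2 -1.9] open 15.7
board O [-3.3 -0.1 61.8] tongue [-99.8  -0.   51.7] far [93.1 -0.2 72. ] tilt 6.03 yaw err -0.05
n=1 g=0
   [0.41, 0.1, -0.01] [-0.001, -0.0, -0.035]
n=1 g=0
   [0.34, 0.07, 0.0] [-0.0, -0.0, -0.035]
n=1 g=0
   [0.29, 0.06, 0.0] [-0.0, 0.0, -0.03]
```

>>> {"api": "step_arm", "payload": {"slide": [[0.4,0.1,0],[0.35,0.07,0],[0.3,0.05,0],[0,0,0],[0,0,0]], "delta_rot": [[0,0,-0.036],[0,0,-0.035],[0,0,-0.03],[0,0,0],[0,0,0]], "gripper": [0,0,0,0,0]}}

```text
time: 33.92
tcp_pos: [496.3, -11.1, 75.0]
tool_rot: [1.31, 1.137, -1.305]
wrist_force: [0.1, -0.6, -2.2]
opening: 15.6
```

Run:
```python
from h import *
s,R=st(); tongue()
```

```text
t 33.92 tcp [496.3 -11.1  75. ] case [-3.7 -0.3 75. ] x [ 0.005 -0.002 -1.   ] jaw -7.8 F [ 0.1 -0.6 -2.2] open 15.6
board O [-3.5 -0.3 52. ] tongue [-100.5   -0.4   51.5] far [93.5 -0.3 52.5] tilt 0.31 yaw err 0.02
```

Flat, about 2 mm above its seat. Lower, release, rise.

>>> {"api": "step_arm", "payload": {"slide": [[0.2,0,0],[0.1,0,0],[0,0,0],[0,0,0],[0,0,0]], "delta_rot": [[0,0,-0.005],[0,0,0],[0,0,0],[0,0,0],[0,0,0]], "gripper": [0,0,0,0.3,0.4]}}

```text
time: 34.55
tcp_pos: [496.5, -10.8, 73.9]
tool_rot: [1.307, 1.138, -1.308]
wrist_force: [0.5, 0.4, -0.6]
opening: 33.4
```

>>> {"api": "step_arm", "payload": {"slide": [[0,0,0],[-3,0,0],[-5,0,0],[-5,0,0],[0,0,0]], "delta_rot": [[0,0,0],[0,0,0],[0,0,0],[0,0,0],[0,0,0]], "gripper": [0.5,0.5,0.5,0.5,0.5]}}

```text
time: 35.17
tcp_pos: [496.0, -10.0, 206.9]
tool_rot: [1.306, 1.141, -1.308]
wrist_force: [0.1, 0.7, -0.1]
opening: 45.9
```

Run:
```python
from h import *
s,R=st(); boardfit("sc12"); 
p=cv2.imread("pics/sc12.png"); cv2.imwrite("pics/c12.png",cv2.resize(p[160:280,290:420],None,fx=4.5,fy=4.5,interpolation=cv2.INTER_CUBIC))
plan([(case(133,65,160),CY+np.pi/2,0,0)])
```

```text
t 35.17 tcp [496.  -10.  206.9] case [ -4.2   0.7 206.9] x [-0.    -0.002 -1.   ] jaw -7.7 F [ 0.1  0.7 -0.1] open 45.9
plane: tilt x 0.12 deg, y 0.04 deg, z0 56.5 n 1782 rect ((2.694366455078125, 2.5044021606445312), (215.97174072265625, 227.22828674316406), 0.14047832787036896)
n=10 g=0
   [0.44, 1.39, -0.65] [-0.157, -0.0, 0.0]
   [0.44, 1.47, -0.42] [-0.157, -0.0, 0.0]
   [0.44, 1.52, -0.19] [-0.157, -0.0, 0.0]
   [0.44, 1.53, 0.05] [-0.157, -0.0, 0.0]
   [0.44, 1.5, 0.29] [-0.157, -0.0, 0.0]
   [0.45, 1.44, 0.52] [-0.157, -0.0, 0.0]
   [0.45, 1.34, 0.74] [-0.157, -0.0, 0.0]
   [0.45, 1.21, 0.94] [-0.157, -0.0, 0.0]
   [0.45, 1.04, 1.12] [-0.157, -0.0, 0.0]
   [0.45, 0.86, 1.27] [-0.157, -0.0, 0.0]
```

View pics/c12.png

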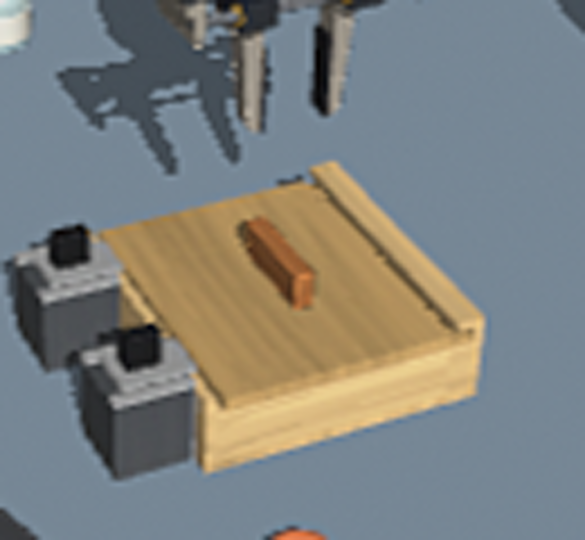

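The board lies flat in the groove with its far edge inside the rim and the locks open. I'll pinch each knob along its x faces, so no wrist turn is needed, and pull it home.

>>> {"api": "step_arm", "payload": {"slide": [[1.5,3.4,-1.6],[2,3.4,-1.6],[2,3.4,-1.6],[1.5,3,-1.4],[0,0,0]], "delta_rot": [[0,0,0],[0,0,0],[0,0,0],[0,0,0],[0,0,0]], "gripper": [0.7,0.7,0.7,0.7,0.7]}}

```text
time: 35.85
tcp_pos: [632.2, 32.2, 122.9]
tool_rot: [1.296, 1.149, -1.324]
wrist_force: [0.1, 0.4, -0.6]
opening: 64.2
```

Run:
```python
from h import *
s,R=st()
plan([(case(133,65,85),CY,0,0,3)])
```

```text
t 35.85 tcp [632.2  32.2 122.9] case [125.1  61.  122.9] x [-0.016 -0.005 -1.   ] jaw -7.8 F [ 0.1  0.4 -0.6] open 64.2
n=3 g=0
   [1.26, 0.28, -0.14] [0.0, 0.003, 0.005]
   [1.26, 0.28, -0.14] [0.0, 0.003, 0.005]
   [1.26, 0.27, -0.14] [0.0, 0.003, 0.005]
```

>>> {"api": "step_arm", "payload": {"slide": [[0.6,0.5,-0.25],[1.3,0.3,-0.15],[1.6,0,0],[0.3,0,0],[0,0,0]], "delta_rot": [[0,0.003,0.005],[0,0.003,0.005],[0,0,0.004],[0,0,0],[0,0,0]], "gripper": [0.7,0.7,0.7,0.7,0.7]}}

```text
time: 36.48
tcp_pos: [637.3, 33.5, 80.9]
tool_rot: [1.304, 1.143, -1.314]
wrist_force: [-0.1, 0.2, 0.1]
opening: 64.2
```

>>> {"api": "step_arm", "payload": {"slide": [[0,0,0],[0,0,0],[0,0,0],[0,0,0],[0,0,0]], "delta_rot": [[0,0,0],[0,0,0],[0,0,0],[0,0,0],[0,0,0]], "gripper": [0.3,0,0,0,0], "force": 20}}

```text
time: 37.1
tcp_pos: [638.8, 33.4, 82.5]
tool_rot: [1.307, 1.14, -1.311]
wrist_force: [0.2, -0.5, -1.1]
opening: 28.0
```

Run:
```python
from h import *
s,R=st()
```

```text
t 37.1 tcp [638.8  33.4  82.5] case [131.5  63.2  82.5] x [-0.001 -0.003 -1.   ] jaw -7.8 F [ 0.2 -0.5 -1.1] open 28.0
```

>>> {"api": "step_arm", "payload": {"slide": [[0,-0.7,0],[0,-0.7,0],[0,-0.7,0],[0,-0.6,0],[0,-0.3,0]], "delta_rot": [[0,0,0],[0,0,0],[0,0,0],[0,0,0],[0,0,0]], "gripper": [0,0,0,0,0]}}

```text
time: 37.72
tcp_pos: [611.0, 37.2, 82.6]
tool_rot: [1.312, 1.134, -1.303]
wrist_force: [17.0, -0.1, -15.4]
opening: 27.7
```

>>> {"api": "step_arm", "payload": {"slide": [[0,-0.3,0],[0,-0.3,0],[0,-0.3,0],[0,-0.3,0],[0,0,0]], "delta_rot": [[0,0,0],[0,0,0],[0,0,0],[0,0,0],[0,0,0]], "gripper": [0,0,0,0,0]}}

```text
time: 38.35
tcp_pos: [611.3, 37.1, 82.4]
tool_rot: [1.332, 1.118, -1.282]
wrist_force: [0.9, 1.0, 0.0]
opening: 28.3
```

Run:
```python
from h import *
s,R=st()
```

```text
t 38.35 tcp [611.3  37.1  82.4] case [103.7  63.1  82.4] x [ 0.036  0.003 -0.999] jaw -8.0 F [0.9 1.  0. ] open 28.3
```

>>> {"api": "step_arm", "payload": {"slide": [[0,0,0],[0,0,0],[-2,0,0],[-3,0,0],[0,0,0]], "delta_rot": [[0,0,0],[0,0,-0.035],[0,0,0],[0,0,0],[0,0,0]], "gripper": [0.7,0.7,0.7,0.7,0.7]}}

```text
time: 38.98
tcp_pos: [608.5, 37.9, 136.3]
tool_rot: [1.314, 1.148, -1.309]
wrist_force: [0.5, -0.4, -0.0]
opening: 64.5
```

Run:
```python
from h import *
s,R=st()
for n in("top","scene"):
    p,d=shot(n,n+"13"); W=world(n,d); v=p.max(2)
    k=(v<70)&(W[...,2]>90)&(W[...,2]<105)&(abs(W[...,0]-615)<70)&(abs(W[...,1]+30)<110)
    m,l,q,c=cv2.connectedComponentsWithStats(k.astype(np.uint8))
    for i in range(1,m):
        if q[i,4]>8: w=W[l==i]; print(n,c[i].round(),q[i,4],tocase((np.nanmin(w,0)+np.nanmax(w,0))/2).round(1))
plan([(case(132,-65,135),CY,0,0)])
```

```text
t 38.98 tcp [608.5  37.9 136.3] case [100.8  63.5 136.3] x [-0.002  0.008 -1.   ] jaw -7.9 F [ 0.5 -0.4 -0. ] open 64.5
top [325. 171.] 35 [131.3 -67.7  98.3]
scene [305. 212.] 28 [136.8 -59.8  95.4]
scene [330. 232.] 34 [108.5  67.1  94.2]
n=3 g=0
   [-0.08, 1.1, 4.25] [-0.001, -0.002, 0.002]
   [-0.07, 1.1, 4.25] [-0.001, -0.002, 0.002]
   [-0.06, 1.09, 4.25] [-0.001, -0.002, 0.002]
```

>>> {"api": "step_arm", "payload": {"slide": [[-0.1,1.1,4.2],[-0.1,1.1,4.2],[0,0.8,3.4],[0,0,0],[0,0,0]], "delta_rot": [[0,0,0],[0,0,0],[0,0,0],[0,0,0],[0,0,0]], "gripper": [0.7,0.7,0.7,0.7,0.7]}}

```text
time: 39.7
tcp_pos: [616.9, -84.9, 130.4]
tool_rot: [1.306, 1.159, -1.315]
wrist_force: [0.9, 0.0, 0.1]
opening: 64.4
```

Run:
```python
from h import *
s,R=st()
plan([(case(132,-65,82),CY,0,0,3)])
```

```text
t 39.7 tcp [616.9 -84.9 130.4] case [125.8 -57.  130.4] x [-0.014  0.008 -1.   ] jaw -7.7 F [0.9 0.  0.1] open 64.4
n=3 g=0
   [1.61, 0.23, 0.28] [0.001, -0.002, 0.005]
   [1.61, 0.22, 0.27] [0.001, -0.002, 0.005]
   [1.61, 0.21, 0.27] [0.001, -0.002, 0.005]
```

>>> {"api": "step_arm", "payload": {"slide": [[0.6,0.5,0.6],[1.6,0.2,0.2],[2,0,0],[0.8,0,0],[0,0,0]], "delta_rot": [[0,-0.003,0.005],[0,-0.003,0.005],[0,0,0.004],[0,0,0],[0,0,0]], "gripper": [0.7,0.7,0.7,0.7,0.7]}}

```text
time: 40.33
tcp_pos: [621.8, -89.5, 75.7]
tool_rot: [1.302, 1.149, -1.304]
wrist_force: [-0.1, 0.7, -0.3]
opening: 64.3
```

Run:
```python
from h import *
s,R=st()
```

```text
t 40.33 tcp [621.8 -89.5  75.7] case [131.3 -60.9  75.7] x [-0.003  0.001 -1.   ] jaw -7.3 F [-0.1  0.7 -0.3] open 64.3
```

>>> {"api": "step_arm", "payload": {"slide": [[-0.9,0,0.3],[0,0,0],[0,0,0],[0,0,0],[0,0,0]], "delta_rot": [[0,0,0],[0,0,0],[0,0,0],[0,0,0],[0,0,0]], "gripper": [0.7,0.4,0,0,0]}}

```text
time: 40.95
tcp_pos: [623.1, -92.7, 87.5]
tool_rot: [1.304, 1.145, -1.301]
wrist_force: [1.1, -0.1, -1.4]
opening: 27.4
```

>>> {"api": "step_arm", "payload": {"slide": [[0,0,0],[0,-0.7,0],[0,-0.7,0],[0,-0.7,0],[0,-0.6,0]], "delta_rot": [[0,0,0],[0,0,0],[0,0,0],[0,0,0],[0,0,0]], "gripper": [0,0,0,0,0]}}

```text
time: 41.58
tcp_pos: [595.5, -89.0, 87.5]
tool_rot: [1.306, 1.144, -1.3]
wrist_force: [2.0, -0.4, -0.6]
opening: 27.7
```

>>> {"api": "step_arm", "payload": {"slide": [[0,-0.3,0],[0,-0.3,0],[0,-0.3,0],[0,-0.3,0],[0,-0.3,0]], "delta_rot": [[0,0,0],[0,0,0],[0,0,0],[0,0,0],[0,0,0]], "gripper": [0,0,0,0,0]}}

```text
time: 42.2
tcp_pos: [594.0, -88.7, 87.5]
tool_rot: [1.324, 1.123, -1.273]
wrist_force: [12.4, -1.4, -10.9]
opening: 28.2
```

Run:
```python
from h import *
s,R=st()
```

```text
t 42.2 tcp [594.  -88.7  87.5] case [103.6 -63.9  87.5] x [ 0.036  0.003 -0.999] jaw -7.3 F [ 12.4  -1.4 -10.9] open 28.2
```

>>> {"api": "step_arm", "payload": {"slide": [[0,0,0],[0,0,0],[0,0,0],[-3,0,0],[-5,0,0]], "delta_rot": [[0,0,0],[0,0,0],[0,0,0],[0,0,0],[0,0,0]], "gripper": [0.7,0.7,0.7,0.7,0.7]}}

```text
time: 42.82
tcp_pos: [586.1, -88.6, 164.7]
tool_rot: [1.317, 1.134, -1.282]
wrist_force: [1.2, -0.9, -1.0]
opening: 64.3
```

>>> {"api": "step_arm", "payload": {"slide": [[-4,0,4],[0,0,5],[0,0,5],[0,0,5],[0,0,5]], "delta_rot": [[0,0,0],[0,0,0],[0,0,0],[0,0,0],[0,0,0]], "gripper": [0.7,0.7,0.7,0.7,0.7]}}

```text
time: 43.45
tcp_pos: [557.3, -327.0, 210.5]
tool_rot: [1.311, 1.134, -1.268]
wrist_force: [0.7, 0.4, 0.3]
opening: 64.2
```

Run:
```python
from h import *
s,R=st()
for n in("top","scene"):
    p,d=shot(n,n+"14"); W=world(n,d); v=p.max(2)
    k=(v<70)&(W[...,2]>90)&(W[...,2]<105)&(abs(W[...,0]-615)<70)&(abs(W[...,1]+30)<110)
    m,l,q,c=cv2.connectedComponentsWithStats(k.astype(np.uint8))
    for i in range(1,m):
        if q[i,4]>8: w=W[l==i]; print(n,c[i].round(),q[i,4],tocase((np.nanmin(w,0)+np.nanmax(w,0))/2).round(1))
boardfit("sc15")
a=cv2.resize(cv2.imread("pics/top14.png")[150:270,235:355],None,fx=3.3,fy=3.3,interpolation=cv2.INTER_CUBIC)
b=cv2.resize(cv2.imread("pics/scene14.png")[180:280,290:410],None,fx=3.3,fy=3.96,interpolation=cv2.INTER_CUBIC)
cv2.imwrite("pics/c14.png",np.hstack([a,b]))
```

```text
t 43.45 tcp [ 557.3 -327.   210.5] case [  99.6 -305.   210.5] x [ 0.03   0.003 -1.   ] jaw -6.6 F [0.7 0.4 0.3] open 64.2
top [274. 176.] 43 [101.4  61.9  96.6]
top [323. 182.] 28 [100.8 -67.9  99.6]
scene [313. 210.] 29 [108.6 -60.7  95. ]
scene [330. 232.] 37 [108.4  67.8  94.1]
plane: tilt x 0.15 deg, y 0.10 deg, z0 56.5 n 1593 rect ((5.286659240722656, 2.6912612915039062), (214.58709716796875, 227.11257934570312), 0.7683634757995605)
```

View pics/c14.png

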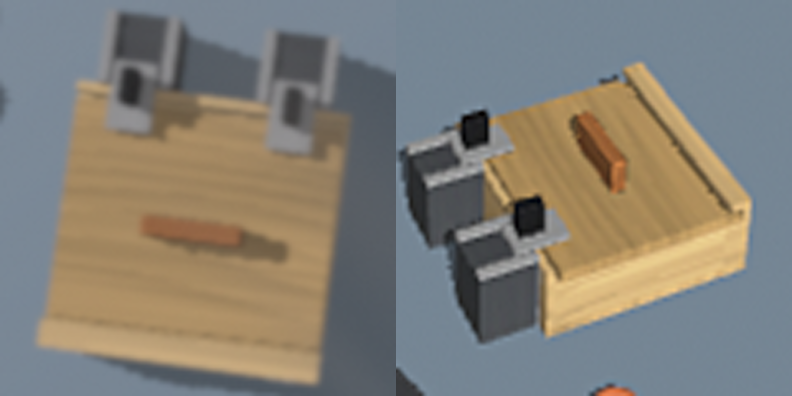

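Both lock plates are over the board, with the knobs at (130,85) and (290,105) in the left panel. The board is flat in the groove and the arm is clear, so I'm handing in.

Run:
```python
from station import bot
print(bot.close_job())
```

```text
the job is handed in; nothing more can be done
None
```

The case is packed, closed and locked, and I handed the job in at about 43.5 s of the 208 s allowed. No verdict is reported.

**What I did:** I slid the divider from about +13 mm to about -18 mm. Three fuses were on the table: the long one went in the left bay, and the two short ones in separate lanes of the right bay. I put the board in tilted 15° with its tongue about 10 mm under the lip, lowered it flat, and pulled both lock knobs until they stopped.

**Last checks:**
- **Divider:** the top camera put it at about -17.5 mm, inside the -31 to -7 mm range.
- **Fuses:** in the last picture before closing, all three lay flat along their lanes.
- **Board:** it measured level to 0.15° and sat in the groove.
- **Locks:** both stopped at the same place, with 12–17 N on the wrist. The knobs then read about 101 mm in the case frame from the top camera, where the end stop is 102.
- **Robot:** the arm was clear of everything when I handed in.

**Disagreements:**
- **Scene camera:** it read about 6 mm too far in x and 3 mm too low, so I relied on the top camera and the arm's own readings.
- **Lock stop:** by the arm's readings the knobs stopped at 103.6 mm, about 2 mm from the camera value. I put that down to my estimate of the case position; it is within the 3.5 mm allowed.
- **Bystanders:** I did not measure them again at the end. The arm never came close to them, and the pictures showed nothing moved.

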